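# Free the dosing cup from behind the bar tools and weigh it

### The job

I need the steel dosing cup on the scale, but the tamper, the gel bottle and the timer hem it in on the wooden tool board: first clear those three onto the cork mat, then stand the cup in the middle of the scale's weighing plate while they wait there. After that put the tamper, the bottle and the timer back on the board, each centred on the same pad it stood on at the start, everything upright and let go. Tip nothing over, and leave the espresso cup, the shot glass and the sugar jar where they are.

Things in the scene. Friction and masses are not known exactly. Their poses are not given: they have to be found in the camera images.
- tool_board: Fixed pale wooden board, 180 (x) x 240 (y) mm, top at z = 12, with an upright panel on its +x edge (x = 78 to 90, up to z = 62). Origin: centre of the underside. Four flush dark round pads, 66 across, at (x, y) = (35, 0) back, (5, 75) and (5, -75) sides, (-45, 0) front. The cup starts on the back pad, the tamper, gel bottle and timer on the others in any arrangement, within 3 mm of centre.
- cork_mat: Fixed flat cork mat with a thin dark border line, 130 (x) x 250 (y) x 6 mm, the side area; top face at z = 6 mm. Origin: centre of the underside.
- scale: Fixed black brewing scale, 130 (x) x 104 (y) x 20 mm. Origin: centre of the underside. Its flat weighing plate is the top face at z = 20 mm from x = -30 to 60 mm, y = -49 to 49 mm, so the plate's middle is at x = 15, y = 0 mm; the lower strip at -x carries the display.
- dosing_cup: Loose open steel cup, 58 mm across, 50 mm high, 0.12 kg, wall about 3 mm. Origin: centre of its underside, z up. Round: can be gripped across its outside or by the wall.
- tamper: Loose tamper: steel foot 58 mm across and 22 mm high, turned brown wooden handle above it, about 38 mm across at its widest (65 to 85 mm up), total height 97 mm, 0.48 kg. Origin: centre of its underside, z up. Round: grip the handle at 70 to 80 mm height.
- gel_bottle: Loose pale blue-white gel bottle, round body 39 mm across up to about 60 mm high, shoulder to 75 mm, white cap 19 mm across to the top at 92 mm, 0.11 kg. Origin: centre of its underside, z up. Grip the body.
- timer: Loose cream kitchen timer standing upright, 18 mm thick (x = -8 to 10), 66 wide (y), 62 high, 0.09 kg; buttons and display on one broad face. Origin on its underside, z up. Starts with its x axis within 0.15 rad of the board's x axis. Grip it across its thickness; at the start keep the fingers narrow, the cup may stand 40 mm behind it.
- espresso_cup: Bystander, leave alone: striped espresso cup with handle, 60 x 84 x 49 mm, loose. Origin: middle of the underside.
- shot_glass: Bystander, leave alone: small clear empty shot glass, 49 mm across, 62 mm high, loose. Origin: centre of the underside.
- sugar_jar: Bystander, leave alone: sugar jar, 68 mm across, 134 mm high, with a light grey top, loose. Origin: centre of the underside.
Things that resemble listed ones, but are neither listed nor needed, are in the scene too. Leave any purple look-alike of the dosing_cup alone.

How it is judged (in metres and radians):
On the way, in this order (a step that is already met when the one before it is completed fails the run):
1. tamper, gel bottle and timer all stand released and upright on the cork mat, the dosing cup still in its place on the board (x of tamper in the frame of cork_mat between -0.065 and 0.065 m and y of tamper in the frame of cork_mat between -0.125 and 0.125 m and z of tamper in the frame of cork_mat between 0.002 and 0.012 m and contact force between the fingers and tamper below 0.1 N and linear speed of each of tamper, gel_bottle, timer below 0.03 m/s and angle between each of tamper, gel_bottle, timer's own z axis and vertical below 0.15 rad and x of gel_bottle in the frame of cork_mat between -0.065 and 0.065 m and y of gel_bottle in the frame of cork_mat between -0.125 and 0.125 m and z of gel_bottle in the frame of cork_mat between 0.002 and 0.012 m and contact force between the fingers and gel_bottle below 0.1 N and x of timer in the frame of cork_mat between -0.065 and 0.065 m and y of timer in the frame of cork_mat between -0.125 and 0.125 m and z of timer in the frame of cork_mat between 0.002 and 0.012 m and contact force between the fingers and timer below 0.1 N and distance of dosing_cup from where it was at the start of the episode below 0.025 m), for 0.2 s.
2. the dosing cup stands released in the middle of the weighing plate while the other three are still on the cork mat (x of tamper in the frame of cork_mat between -0.065 and 0.065 m and y of tamper in the frame of cork_mat between -0.125 and 0.125 m and z of tamper in the frame of cork_mat between 0.002 and 0.012 m and contact force between the fingers and tamper below 0.1 N and linear speed of each of tamper, gel_bottle, timer, dosing_cup below 0.03 m/s and angle between each of tamper, gel_bottle, timer, dosing_cup's own z axis and vertical below 0.15 rad and x of gel_bottle in the frame of cork_mat between -0.065 and 0.065 m and y of gel_bottle in the frame of cork_mat between -0.125 and 0.125 m and z of gel_bottle in the frame of cork_mat between 0.002 and 0.012 m and contact force between the fingers and gel_bottle below 0.1 N and x of timer in the frame of cork_mat between -0.065 and 0.065 m and y of timer in the frame of cork_mat between -0.125 and 0.125 m and z of timer in the frame of cork_mat between 0.002 and 0.012 m and contact force between the fingers and timer below 0.1 N and x of dosing_cup in the frame of scale between 0 and 0.03 m and y of dosing_cup in the frame of scale between -0.015 and 0.015 m and z of dosing_cup in the frame of scale between 0.015 and 0.026 m and contact force between the fingers and dosing_cup below 0.1 N), for 0.2 s.
At the end, for the whole second after the job is handed in: Tamper, gel bottle and timer each stand within 15 mm of where they started on the board, upright within 0.15 rad, and the dosing cup stands upright on the scale's weighing plate, its centre within 15 mm of the plate's middle along each of the scale's axes; all released and at rest (distance of each of tamper, gel_bottle, timer from where it was at the start of the episode below 0.015 m and contact force between the fingers and tamper below 0.1 N and linear speed of each of tamper, gel_bottle, timer, dosing_cup below 0.03 m/s and angle between each of tamper, gel_bottle, timer, dosing_cup's own z axis and vertical below 0.15 rad and contact force between the fingers and gel_bottle below 0.1 N and contact force between the fingers and timer below 0.1 N and x of dosing_cup in the frame of scale between 0 and 0.03 m and y of dosing_cup in the frame of scale between -0.015 and 0.015 m and z of dosing_cup in the frame of scale between 0.015 and 0.026 m and contact force between the fingers and dosing_cup below 0.1 N); the robot touches nothing.
It fails at once if the tamper, gel bottle, timer or dosing cup is tipped by more than 0.8 rad (angle between any of tamper, gel_bottle, timer, dosing_cup's own z axis and vertical above 0.8 rad).
It fails at once if the espresso cup, shot glass or sugar jar is moved more than 25 mm or tipped (distance of any of espresso_cup, shot_glass, sugar_jar from where it was at the start of the episode above 0.025 m or angle between any of espresso_cup, shot_glass, sugar_jar's own z axis and vertical above 0.5 rad).
It also fails if it takes over 147 s, if anything falls off the work surface, if the arm or the gripper's body presses on something with over 40 N, if the wrist force passes 120 N, or if a joint passes its speed limit or range.

### The arm

A 6-joint arm with a two-finger parallel gripper is mounted at the origin on a cart in front of the work surface, level with it; the furniture and walls round the work are solid. World frame = base frame: x ahead of the robot, y to its left, z up, the work surface at z = 0. Lengths are in mm, angles in rad, forces in N, time in s.
With the tool pointing down it reaches from about 275 to 750 mm from the base axis. Payload 10.2 kg.
Tool frame: the origin (TCP) lies midway between the tips of the shut fingers; the grasp point (between the pads) lies 19 mm behind it; y points along the fingers, z is the direction in which the jaws open and shut, and the axes are right-handed (so a half turn about y gives the same grasp; the last joint's range is limited). The gripper opens to 85 mm and grips with 20 to 120 N. Pads are 22 mm wide; open, the fingers measure 114 mm over their backs; the gripper's body (76 mm by 85 mm) begins 54 mm behind the grasp point. The pads swing forward as they close: fully open they stand 13 mm farther back than shut.
Start: joints at [1.11, 0.313, 1.498, -0, 1.331, -0.223], TCP at [123.684, 510.228, 194.294] pointing down, gripper open.
Joint ranges: [-2.94, 2.94], [-0.97, 2.17], [0.19, 2.56], [-1.23, 4.37], [0.02, 3.11], [-2.88, 2.88]. Speed limits (rad/s): [2.39, 2.39, 3.01, 3.14, 3.14, 3.14].

### API

Orientations are given as a unit quaternion [w, x, y, z].
In Python, from rig import ctrl gives the robot as it stands.
- The arm moves only by the shell command python3 -m inch 'ROWS' [OPENING] [FORCE]. ROWS is JSON, one flat list of numbers, 6 for each row, row after row: the shift along the tool's x, y, z in cm, then the turn, a rotation vector about the tool's x, y, z in rad. A call has 1 to 8 rows; each row is the pose to reach, as a shift and turn from the pose commanded when the call began, along the tool's axes at that moment; what a row does not reach only later rows make up. A row lasts 1/12 s, in which the tool goes at most 41.7 mm and 7.16 degrees, less where a joint would pass 70% of its speed; a pose out of reach is approached as far as the arm can. A call with a gripper value outside its range is refused whole. OPENING is the gripper command: -1 is fully open, 1 is shut, values between are in proportion, set as the call begins (- or left out, the last holds). The fingers move at their own pace and stop on an object; FORCE is the grip in N (left out, the last holds). Time passes only in rows, so rows that repeat a pose let the fingers close. It gives the time, the measured TCP pose, the force and the opening at its end, in the units of the state.
- ctrl.sense(): the state, without advancing time (a new reading comes with each control period).
- ctrl.capture(name): name is "scene" or "top" or "wrist"; returns the picture (420x560x3 uint8, red, green, blue); there is no depth.
- ctrl.get_calibration(name): a dict with "fx", "fy", "cx", "cy" (pixels), "world_to_cam" (4x4, takes a point from world to camera coordinates). Camera axes: x right, y down, z forward; pixel columns grow to the right and rows downward; lengths in mm; the calibration is good to about 2 mm. A picture is of the moment at which its call begins: read the wrist's pose just before it. get_calibration takes no time and is no camera call; for the wrist camera it gives the pose at the moment of the call.
- ctrl.finish_job(): hands the job in, once; it reports no verdict.
Trained networks look in the newest picture that a camera, given by its name, has taken for a name from the list of things; names that differ only in an ending like _2 or _b are one class to them, and where a whole thing is asked for, a point or a joint stands for the part that bears it (a point fixed in the world has none). Each returns a list of dicts, best first, with "score" (0 to 1); they miss things now and then, are a little off and sometimes report something else, mostly with a low value. They report only what shows in the picture. A call takes as long as a camera call. They do not tell look-alikes from the thing itself.
- ctrl.search_frame(thing, camera): "uv" ([column, row] in pixels, amid what is visible of it).
The state is a dict: "time_s": time; "joints": joint angles; "dq": joint speeds; "tau": joint torques, N m; "eef_pos": TCP position; "ee_rot": TCP orientation; "force": force on the tool from outside, world axes, zero at the start; "wrist_torque": the same for the moment, N m; "grip_width": opening from 0.0 (shut) to 1.0 (fully open).
Only numpy, scipy, OpenCV 4.12 (cv2) and the standard library are available. Lean on these libraries where they do the work, as an engineer would, in place of code of your own. Each camera call takes 0.05 s, during which the arm holds its last target.

## Working session

There is one attempt and no reset: what is moved stays moved. The work goes in short steps, Python scripts to look and compute and a shell command to move; the robot and the scene stay as the last step left them, time stands still between calls to the robot, and variables do not carry over. Pictures are saved under pics/ and viewed, and the job is handed in when it is done.

```bash
ls; mkdir -p pics; python3 - <<'E'
from rig import ctrl
import cv2,json
s=ctrl.sense();print({k:s[k] for k in ('time_s','eef_pos','ee_rot','force','grip_width')})
for n in('scene','top','wrist'):
    im=ctrl.capture(n);cv2.imwrite(f'pics/{n}0.png',im[:,:,::-1]);print(n,ctrl.get_calibration(n))
    for t in('tool_board','cork_mat','scale','dosing_cup','tamper','gel_bottle','timer','espresso_cup','shot_glass','sugar_jar'):
        if n=='top': print(t,[( [round(x) for x in d['uv']],round(d['score'],2)) for d in ctrl.search_frame(t,n)][:4])
E
```

```text
pics
{'time_s': 0.0, 'eef_pos': array([123.55082189, 509.94952234, 193.72967022]), 'ee_rot': array([-0.70168683,  0.70253669, -0.08404952,  0.08374651]), 'force': array([-0.32079002, -0.01435112, -0.04892658]), 'grip_width': 0.9963980770562842}
scene {'fx': 517.2866554904705, 'fy': 517.2866554904705, 'cx': 284.0670205567637, 'cy': 199.36726343694244, 'world_to_cam': array([[ 8.89078391e-01, -4.57215801e-01, -2.22109252e-02,
        -5.66848383e+02],
       [-3.02111127e-01, -5.49633556e-01, -7.78865727e-01,
         2.08933459e+02],
       [ 3.43901847e-01,  6.99182855e-01, -6.26797299e-01,
         1.28953951e+03],
       [ 0.00000000e+00,  0.00000000e+00,  0.00000000e+00,
         1.00000000e+00]])}
top {'fx': 476.1897502993506, 'fy': 476.1897502993506, 'cx': 279.8558848207209, 'cy': 203.73807289141368, 'world_to_cam': array([[ 2.58565842e-02, -9.99303579e-01,  2.69034095e-02,
        -4.59316783e+01],
       [-9.82907901e-01, -3.03209818e-02, -1.81583853e-01,
         6.12514287e+02],
       [ 1.82273132e-01, -2.17484356e-02, -9.83007381e-01,
         1.29300339e+03],
       [ 0.0
[... 225 characters left out ...]
4], 0.64), ([249, 123], 0.55)]
tamper [([295, 200], 0.52)]
gel_bottle [([270, 212], 0.77)]
timer [([374, 246], 0.42)]
espresso_cup [([234, 285], 0.97)]
shot_glass [([300, 284], 0.75)]
sugar_jar [([370, 170], 0.67), ([374, 247], 0.21)]
wrist {'fx': 303.7177106880144, 'fy': 303.7177106880144, 'cx': 279.8442260916291, 'cy': 210.63863390337454, 'world_to_cam': array([[ 2.35667431e-01,  9.71833725e-01, -2.71102981e-04,
        -5.23079479e+02],
       [ 9.23676185e-01, -2.23902596e-01,  3.10950049e-01,
        -4.08728425e+01],
       [ 3.02131043e-01, -7.35312104e-02, -9.50426217e-01,
         3.80517263e+02],
       [ 0.00000000e+00,  0.00000000e+00,  0.00000000e+00,
         1.00000000e+00]])}
```

View pics/top0.png

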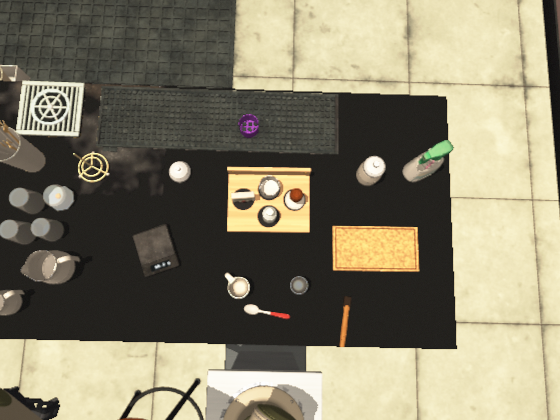

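View pics/scene0.png

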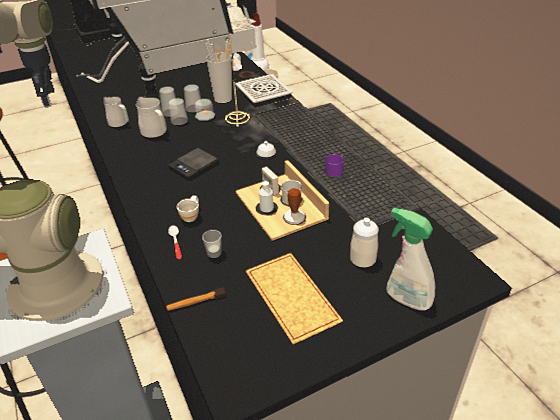

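View pics/wrist0.png

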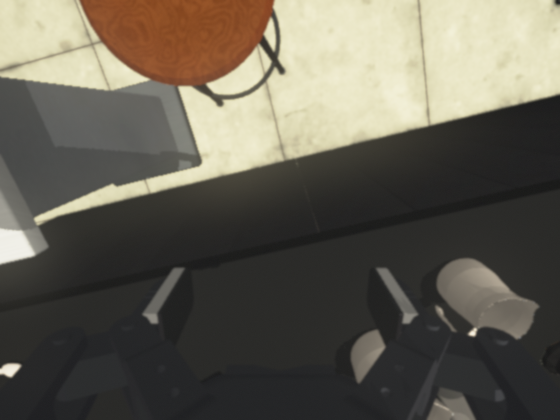

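```bash
python3 - <<'E'
import cv2
a=cv2.imread('pics/top0.png')[130:310,180:420];cv2.imwrite('pics/top0z.png',cv2.resize(a,(800,600),interpolation=cv2.INTER_CUBIC))
E
```

```text
(no output)
```

View pics/top0z.png

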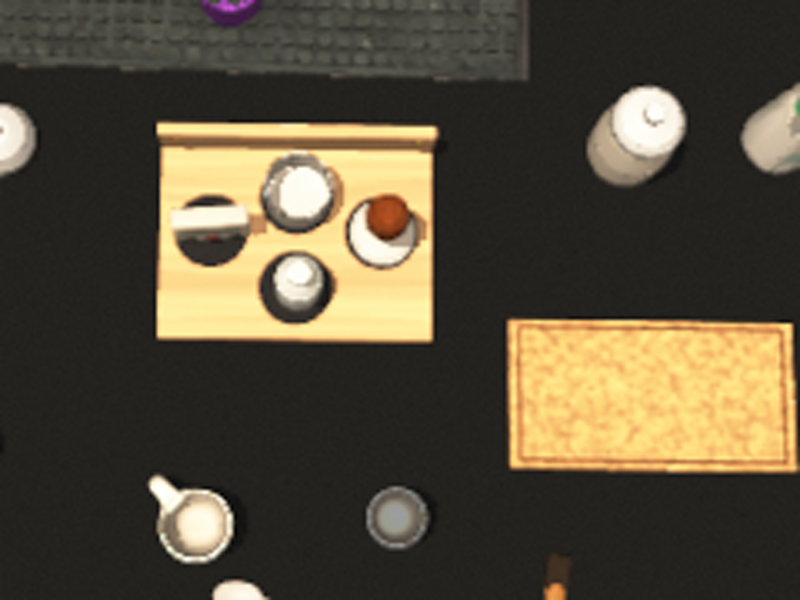

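The top view shows the board at px (227–311, 168–232), with the timer on the left pad (243,196), the cup at the back (270,187), the tamper on the right (295,200) and the bottle at the front (269,214). The mat is at (333–419, 227–271) and the scale at (156,249). The purple look-alike at (249,125) stays untouched.

```bash
cat > h.py <<'E'
import numpy as np,cv2
from rig import ctrl
from scipy.spatial.transform import Rotation as R
def ray(cal,uv,z):
    M=np.array(cal['world_to_cam']);Rm=M[:3,:3];t=M[:3,3]
    d=Rm.T@np.array([(uv[0]-cal['cx'])/cal['fx'],(uv[1]-cal['cy'])/cal['fy'],1]);o=-Rm.T@t
    return o+d*(z-o[2])/d[2]
def proj(cal,p):
    M=np.array(cal['world_to_cam']);q=M[:3,:3]@np.array(p,float)+M[:3,3]
    return np.array([cal['fx']*q[0]/q[2]+cal['cx'],cal['fy']*q[1]/q[2]+cal['cy']])
def rot(s=None):
    s=s or ctrl.sense();q=s['ee_rot'];return R.from_quat([q[1],q[2],q[3],q[0]])
def st():
    s=ctrl.sense();Rm=rot(s).as_matrix()
    print('t',round(s['time_s'],2),'pos',np.round(s['eef_pos'],1),'F',np.round(s['force'],1),'grip',round(s['grip_width'],3))
    print('x',np.round(Rm[:,0],3),'y',np.round(Rm[:,1],3),'z',np.round(Rm[:,2],3))
def go(target,yaw_jaw=None):
    """print tool-frame shift (cm) to world target of TCP, and rotvec to make tool y down and jaw axis at yaw (mod pi)"""
    s=ctrl.sense();r=rot(s)
    d=r.inv().apply(np.array(target,float)-np.array(s['eef_pos']))/10
    if yaw_jaw is not None:
        best=None
        for k in(-1,0,1,2):
            a=yaw_jaw+k*np.pi
            z=np.array([np.cos(a),np.sin(a),0]);y=np.array([0,0,-1.]);x=np.cross(y,z)
            rv=(r.inv()*R.from_matrix(np.c_[x,y,z])).as_rotvec()
            if best is None or np.linalg.norm(rv)<np.linalg.norm(best): best=rv
    else: best=np.zeros(3)
    print('shift cm',np.round(d,2),'rotvec',np.round(best,3),'deg',round(np.degrees(np.linalg.norm(best)),1),'dist',round(np.linalg.norm(d)*10))
E
python3 - <<'E'
from h import *
c=ctrl.get_calibration('top')
Z=lambda u,v:(180+u*.3-.35,130+v*.3-.35)
for n,u,v,z in [('bFL',157,339,12),('bFR',433,341,12),('panTL',157,123,62),('panTR',437,127,62),('matBL',511,468,6),('matBR',796,470,6),('matTL',508,320,6),('matTR',793,322,6),('padL',211,230,12),('padR',383,232,12),('padF',295,287,12),('tamptop',388,217,97),('captop',298,273,92),('cuprim',299,190,50),('espresso',197,524,49),('shot',397,517,62),('jar',647,121,134)]:
    print(n,np.round(ray(c,Z(u,v),z)))
for n,u,v in[('s1',134,237),('s2',168,226),('s3',179,265),('s4',146,276)]: print(n,np.round(ray(c,(u,v),20)))
st()
E
```

```text
bFL [536. 122.  12.]
bFR [ 541. -118.   12.]
panTL [716. 126.  62.]
panTR [ 720. -114.   62.]
matBL [ 434. -187.    6.]
matBR [ 439. -435.    6.]
matTL [ 562. -184.    6.]
matTR [ 568. -436.    6.]
padL [634.  79.  12.]
padR [637. -72.  12.]
padF [585.   4.  12.]
tamptop [633. -72.  97.]
captop [584.   1.  92.]
cuprim [664.   3.  50.]
espresso [379.  79.  49.]
shot [389. -86.  62.]
jar [ 712. -280.  134.]
s1 [511. 384.  20.]
s2 [546. 290.  20.]
s3 [435. 251.  20.]
s4 [402. 342.  20.]
t 0.65 pos [123.7 510.2 194.3] F [-0.9 -0.1  0.3] grip 0.997
x [ 0.972 -0.236 -0.   ] y [-0.  0. -1.] z [0.236 0.972 0.   ]
```

```bash
python3 - <<'E'
from h import *
c=ctrl.get_calibration('wrist');M=c['world_to_cam']
o=-M[:3,:3].T@M[:3,3];s=ctrl.sense()
print('cam in tool',np.round(rot(s).inv().apply(o-s['eef_pos']),1))
go([400,310,240],np.pi/2)
E
```

```text
cam in tool [ -79.4 -179.9   -1.8]
shift cm [ 31.57  -4.57 -12.95] rotvec [-0.    -0.238 -0.   ] deg 13.6 dist 344
```

```bash
python3 -m inch '[16,-3,-6.5,0,-0.12,0, 31.6,-4.6,-13,0,-0.24,0,31.6,-4.6,-13,0,-0.24,0,31.6,-4.6,-13,0,-0.24,0,31.6,-4.6,-13,0,-0.24,0,31.6,-4.6,-13,0,-0.24,0,31.6,-4.6,-13,0,-0.24,0,31.6,-4.6,-13,0,-0.24,0]'
python3 -m inch '[0,0,0,0,0,0,0,0,0,0,0,0,0,0,0,0,0,0,0,0,0,0,0,0]'
python3 - <<'E'
from h import *
st();c=ctrl.get_calibration('wrist')
cv2.imwrite('pics/w1.png',ctrl.capture('wrist')[:,:,::-1]);print(repr(c['world_to_cam']))
go([500,2,280],np.pi/2)
E
```

```text
time_s: 1.32
eef_pos: [385.4, 319.6, 238.2]
ee_rot: [0.707, -0.707, -0.001, 0.001]
force: [0.7, 0.3, 0.3]
grip_width: 1.0
time_s: 1.65
eef_pos: [383.1, 321.9, 237.6]
ee_rot: [0.707, -0.707, -0.001, 0.001]
force: [-0.3, 0.5, 0.8]
grip_width: 0.996
t 1.65 pos [383.1 321.9 237.6] F [-0.3  0.5  0.8] grip 0.996
x [ 1.     0.004 -0.   ] y [-0.  0. -1.] z [-0.004  1.     0.   ]
array([[-3.60685021e-03,  9.99993479e-01, -1.82873214e-04,
        -3.18555214e+02],
       [ 9.50563550e-01,  3.48534713e-03,  3.10510530e-01,
        -4.19086009e+02],
       [ 3.10509142e-01,  9.46132357e-04, -9.50569922e-01,
         3.02451839e+02],
       [ 0.00000000e+00,  0.00000000e+00,  0.00000000e+00,
         1.00000000e+00]])
shift cm [ 11.56  -4.24 -32.05] rotvec [-0.     0.004 -0.   ] deg 0.2 dist 343
```

View pics/w1.png

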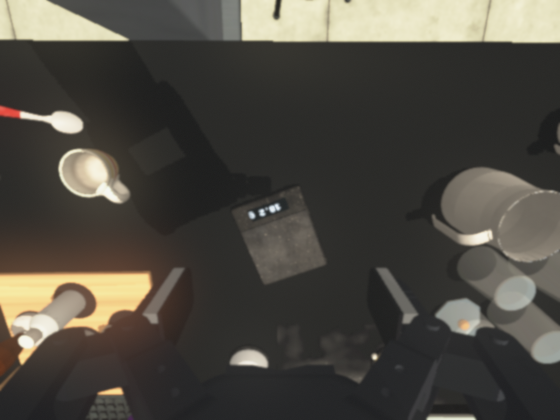

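The scale is fully visible: corners near (232,208), (298,187), (327,263) and (264,284), with the display at the -x end (262,212).

```bash
python3 -m inch '[2,-0.8,-4,0,0,0,5,-2,-8,0,0,0,8,-3,-16,0,0,0,11.6,-4.2,-32,0,0,0,11.6,-4.2,-32,0,0,0,11.6,-4.2,-32,0,0,0,11.6,-4.2,-32,0,0,0,11.6,-4.2,-32,0,0,0]'
python3 - <<'E'
from h import *
a=cv2.imread('pics/w1.png')[165:300,200:380]
g=np.clip(cv2.resize(a,(800,600),interpolation=cv2.INTER_CUBIC).astype(float)*2,0,255);cv2.imwrite('pics/w1z.png',g)
st();go([500,2,280],np.pi/2)
E
```

```text
time_s: 2.37
eef_pos: [497.3, 12.8, 279.0]
ee_rot: [0.707, -0.707, -0.002, 0.001]
force: [0.4, 0.6, -0.0]
grip_width: 1.002
t 2.37 pos [497.3  12.8 279. ] F [ 0.4  0.6 -0. ] grip 1.002
x [1.    0.004 0.   ] y [ 0.  0. -1.] z [-0.004  1.     0.   ]
shift cm [ 0.27 -0.1  -1.09] rotvec [-0.     0.004  0.   ] deg 0.2 dist 11[ WARN:0@0.335] global loadsave.cpp:1063 imwrite_ Unsupported depth image for selected encoder is fallbacked to CV_8U.
```

View pics/w1z.png

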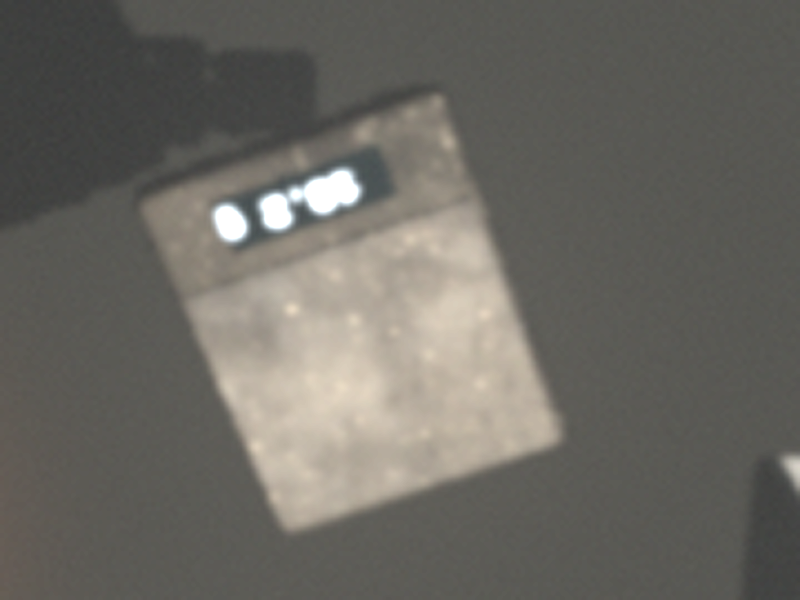

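```bash
python3 - <<'E'
from h import *
c=ctrl.get_calibration('wrist')
M=np.array([[-3.60685021e-03,9.99993479e-01,-1.82873214e-04,-3.18555214e+02],[9.50563550e-01,3.48534713e-03,3.10510530e-01,-4.19086009e+02],[3.10509142e-01,9.46132357e-04,-9.50569922e-01,3.02451839e+02],[0,0,0,1]])
c1=dict(c,world_to_cam=M)
P=[ray(c1,(200+u*.225-.4,165+v*.225-.4),20) for u,v in[(190,297),(483,200),(560,440),(290,530)]]
print(np.round(P),np.mean(P,0),np.linalg.norm(P[0]-P[1]),np.linalg.norm(P[1]-P[2]))
d=(P[2]+P[3]-P[0]-P[1]);print('yaw',np.arctan2(d[1],d[0]))
cv2.imwrite('pics/w2.png',ctrl.capture('wrist')[:,:,::-1]);np.save('w2.npy',c['world_to_cam'])
E
```

```text
[[464. 267.  20.]
 [432. 359.  20.]
 [514. 387.  20.]
 [548. 298.  20.]] [489.59239928 328.00008198  20.        ] 97.43597335488116 87.36808935937431
yaw 0.3381180784954069
```

View pics/w2.png

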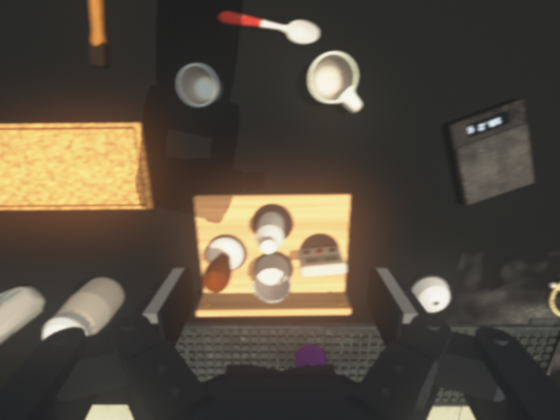

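The wrist view shows the board at (193–352, 195–315) with the tamper at (225,255), the bottle at (270,228), the cup at (272,278) and the timer at (322,258).

```bash
python3 - <<'E'
from h import *
st()
c=ctrl.get_calibration('wrist');cv2.imwrite('pics/w3.png',ctrl.capture('wrist')[:,:,::-1]);np.save('w3.npy',c['world_to_cam'])
a=cv2.imread('pics/w3.png')[188:323,186:366]
cv2.imwrite('pics/w3z.png',cv2.resize(a,(800,600),interpolation=cv2.INTER_CUBIC))
for t in('dosing_cup','tamper','gel_bottle','timer'): print(t,ctrl.search_frame(t,'wrist')[:2])
E
```

```text
t 2.42 pos [499.    6.5 278.9] F [-0.9 -5.7 -0.8] grip 0.999
x [ 1.    -0.001  0.001] y [ 0.001 -0.003 -1.   ] z [ 0.001  1.    -0.003]
dosing_cup [{'uv': [315.8, 354.1], 'score': 0.91}, {'uv': [276.8, 278.1], 'score': 0.73}]
tamper [{'uv': [229.1, 258.1], 'score': 0.82}, {'uv': [342.5, 79.7], 'score': 0.52}]
gel_bottle [{'uv': [277.5, 230.7], 'score': 0.71}]
timer [{'uv': [327.9, 257.6], 'score': 0.57}]
```

View pics/w3z.png

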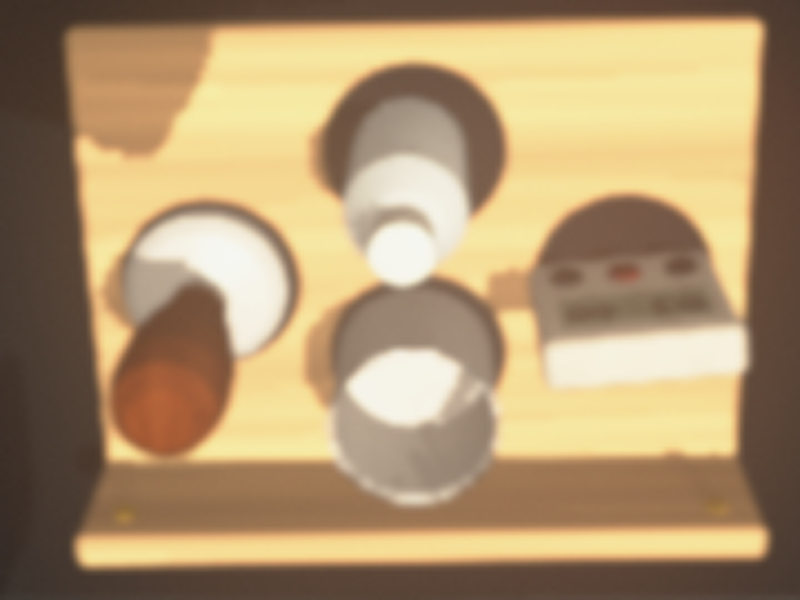

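```bash
python3 - <<'E'
from h import *
c=dict(ctrl.get_calibration('wrist'),world_to_cam=np.load('w3.npy'))
f=lambda u,v,z:ray(c,(186+u*.225-.4,188+v*.225-.4),z)[:2]
for n,u,v,z in[('bFR',66,27,12),('bFL',765,18,12),('panelbotR',107,460,12),('panelbotL',738,460,12),('padF',415,155,12),('padR',212,284,12),('tampfoot',208,286,34),('tamptop',165,412,109),('captop',400,253,104),('ti1',543,348,74),('ti2',745,325,74),('ti3',747,370,74),('ti4',552,387,74),('timerbot',535,262,60),('rimL',332,425,62),('rimR',498,425,62),('rimfar',415,505,62)]: print(n,np.round(f(u,v,z),1))
# predicted pads for board center guess
for yaw,cx,cy in[(0.02,630,3)]:
  for p in[(35,0),(5,75),(5,-75),(-45,0)]:
    w=np.array([cx,cy])+np.array([[np.cos(yaw),-np.sin(yaw)],[np.sin(yaw),np.cos(yaw)]])@p
    q=proj(c,[*w,12]);print(p,np.round(w),np.round((q-[186,188])/.225))
E
```

```text
bFR [ 538.4 -117.1]
bFL [535.4 121.8]
panelbotR [ 709.3 -115.6]
panelbotL [709.1 125.2]
padF [585.2   2.3]
padR [635.3 -71.8]
tampfoot [625.4 -69.5]
tamptop [629.9 -71. ]
captop [580.9  -1.5]
ti1 [627.7  43.4]
ti2 [619.6 107.2]
ti3 [635.6 109. ]
ti4 [641.8  46.7]
timerbot [604.2  41.3]
rimL [663.2 -25.4]
rimR [663.2  30.3]
rimfar [694.5   2.4]
(35, 0) [665.   4.] [417. 355.]
(5, 75) [633.  78.] [622. 278.]
(5, -75) [636. -72.] [210. 285.]
(-45, 0) [585.   2.] [413. 153.]
```

```bash
python3 -m inch '[0,0,0,0,0,0,0,0,0,0,0,0]' -0.4 40
python3 - <<'E'
from h import *
st();print(np.round(ctrl.sense()['joints'],2));go([582.5,0,160],np.pi/2);go([582.5,0,38],np.pi/2)
E
```

```text
time_s: 2.83
eef_pos: [497.2, 15.0, 278.6]
ee_rot: [0.707, -0.707, -0.002, 0.002]
force: [0.2, -0.1, 1.1]
grip_width: 0.748
t 2.83 pos [497.2  15.  278.6] F [ 0.2 -0.1  1.1] grip 0.748
x [1.    0.004 0.   ] y [ 0.  0. -1.] z [-0.004  1.     0.   ]
[-0.21  0.2   1.42  0.    1.52 -1.78]
shift cm [ 8.53 11.87 -1.54] rotvec [-0.     0.004  0.   ] deg 0.3 dist 147
shift cm [ 8.53 24.07 -1.54] rotvec [-0.     0.004  0.   ] deg 0.3 dist 256
```

```bash
python3 -m inch '[2,3,-0.4,0,0,0,5,6,-0.8,0,0,0,8.5,9,-1.5,0,0,0,8.5,11.9,-1.5,0,0,0,8.5,11.9,-1.5,0,0,0,8.5,11.9,-1.5,0,0,0]'
python3 - <<'E'
from h import *
c=ctrl.get_calibration('wrist');cv2.imwrite('pics/w4.png',ctrl.capture('wrist')[:,:,::-1])
st();go([582.5,0,38],np.pi/2)
for p in [(582,0,104),(585,2,12)]:print(proj(c,p))
E
```

```text
time_s: 3.33
eef_pos: [581.6, -0.3, 159.0]
ee_rot: [0.707, -0.707, -0.0, 0.002]
force: [-0.1, -0.0, 0.7]
grip_width: 0.701
t 3.38 pos [ 5.824e+02 -5.000e-01  1.612e+02] F [0.2 0.6 0.9] grip 0.7
x [1.    0.003 0.001] y [ 0.001 -0.    -1.   ] z [-0.003  1.    -0.   ]
shift cm [ 0.   12.32  0.05] rotvec [0.    0.003 0.001] deg 0.2 dist 123
[282.51427043 214.77391947]
[283.57074689 190.71364972]
```

View pics/w4.png

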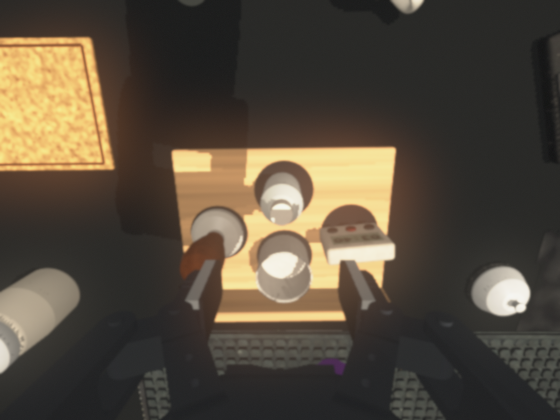

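The tamper, cup, timer and bottle are all untouched. The bottle cap shows at (282,211), against a prediction of (282,215), so I'm aligned to within a few mm. Descending to the grasp.

```bash
python3 -m inch '[-0.1,3,0,0,0,0,-0.1,6,0,0,0,0,-0.1,9,0,0,0,0,-0.1,11,0,0,0,0,-0.1,12.2,0,0,0,0,-0.1,12.2,0,0,0,0,-0.1,12.2,0,0,0,0]'
python3 -m inch '[0,0,0,0,0,0,0,0,0,0,0,0,0,0,0,0,0,0,0,0,0,0,0,0,0,0,0,0,0,0,0,0,0,0,0,0]' 1 30
python3 - <<'E'
from h import *
st()
E
```

```text
time_s: 3.97
eef_pos: [582.4, -1.0, 40.0]
ee_rot: [-0.707, 0.707, 0.002, 0.0]
force: [0.2, -0.3, 1.5]
grip_width: 0.699
time_s: 4.47
eef_pos: [583.3, -0.6, 40.6]
ee_rot: [0.707, -0.707, -0.003, -0.001]
force: [-0.7, 4.2, 12.5]
grip_width: 0.32
t 4.47 pos [583.3  -0.6  40.6] F [-0.7  4.2 12.5] grip 0.32
x [1.    0.002 0.006] y [ 0.006  0.    -1.   ] z [-0.002  1.     0.   ]
```

```bash
python3 -m inch '[0,0,0,0,0,0,0,0,0,0,0,0,0,0,0,0,0,0]'
python3 - <<'E'
from h import *
c=ctrl.get_calibration('wrist');cv2.imwrite('pics/w5.png',ctrl.capture('wrist')[:,:,::-1])
cv2.imwrite('pics/s5.png',cv2.resize(ctrl.capture('scene')[130:280,190:390,::-1],(800,600),interpolation=cv2.INTER_CUBIC))
st()
E
```

```text
time_s: 4.72
eef_pos: [583.3, -0.6, 40.6]
ee_rot: [0.707, -0.707, -0.003, -0.001]
force: [-0.5, 4.8, 12.1]
grip_width: 0.32
t 4.82 pos [583.3  -0.6  40.6] F [-0.6  4.5 11.7] grip 0.325
x [1.    0.002 0.006] y [ 0.006  0.    -1.   ] z [-0.002  1.     0.   ]
```

View pics/w5.png

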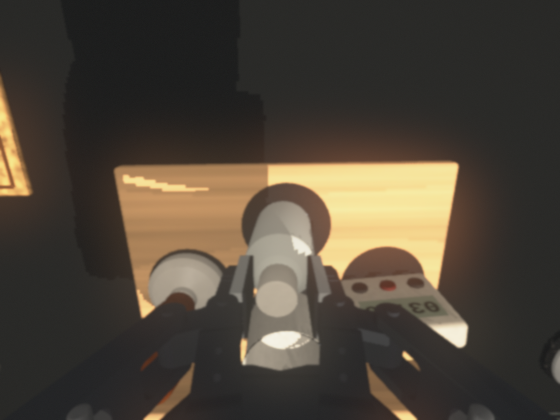

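View pics/s5.png

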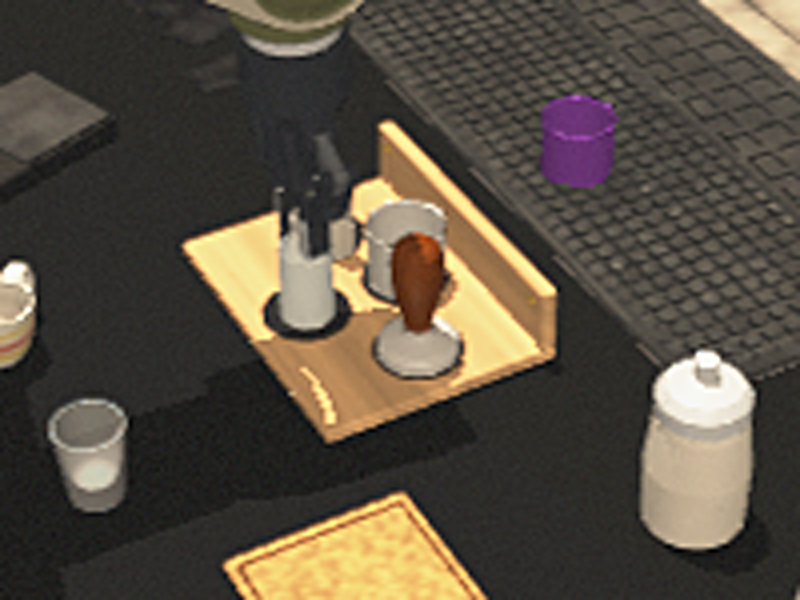

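```bash
python3 -m inch '[0,0,0,0,0,0,0,0,0,0,0,0,0,0,0,0,0,0,0,0,0,0,0,0]' -0.4
python3 -m inch '[0,0.3,0,0,0,0,0,0.6,0,0,0,0,0,0.6,0,0,0,0]'
python3 - <<'E'
from h import *
st()
E
python3 -m inch '[0,0,0,0,0,0,0,0,0,0,0,0,0,0,0,0,0,0,0,0,0,0,0,0]' 0.1 25
python3 -m inch '[0,0,0,0,0,0,0,0,0,0,0,0,0,0,0,0,0,0,0,0,0,0,0,0]' 1 25
```

```text
time_s: 5.15
eef_pos: [581.4, -1.2, 37.7]
ee_rot: [-0.707, 0.707, 0.001, -0.001]
force: [1.0, 0.5, -0.1]
grip_width: 0.701
time_s: 5.4
eef_pos: [581.0, -1.1, 30.7]
ee_rot: [0.707, -0.707, -0.0, 0.001]
force: [0.6, 0.4, 0.5]
grip_width: 0.701
t 5.4 pos [581.   -1.1  30.7] F [0.6 0.4 0.5] grip 0.701
x [ 1.     0.002 -0.001] y [-0.001  0.    -1.   ] z [-0.002  1.     0.   ]
time_s: 5.73
eef_pos: [581.5, -1.1, 31.6]
ee_rot: [0.707, -0.707, -0.001, 0.001]
force: [-0.1, -0.1, -0.1]
grip_width: 0.454
time_s: 6.07
eef_pos: [581.6, -1.2, 31.8]
ee_rot: [-0.707, 0.707, 0.001, -0.001]
force: [-0.1, 0.0, 2.0]
grip_width: 0.429
```

```bash
python3 -m inch '[0,-0.5,0,0,0,0,0,-2,0,0,0,0,0,-4,0,0,0,0,0,-6,0,0,0,0,0,-8,0,0,0,0,0,-9,0,0,0,0,0,-9,0,0,0,0]' 1 40
python3 - <<'E'
from h import *
st();go([500,-388,110],np.pi/2);go([500,-388,29],np.pi/2)
E
```

```text
time_s: 6.65
eef_pos: [582.4, -1.3, 123.7]
ee_rot: [-0.707, 0.707, 0.002, 0.001]
force: [0.3, -0.1, 0.1]
grip_width: 0.418
t 6.65 pos [582.4  -1.3 123.7] F [ 0.3 -0.1  0.1] grip 0.418
x [1.    0.002 0.004] y [ 0.004 -0.001 -1.   ] z [-0.002  1.    -0.001]
shift cm [ -8.33   1.37 -38.65] rotvec [0.001 0.002 0.004] deg 0.3 dist 396
shift cm [ -8.36   9.47 -38.64] rotvec [0.001 0.002 0.004] deg 0.3 dist 407
```

```bash
python3 -m inch '[-0.5,0,-1,0,0,0,-1,0,-3,0,0,0,-1.5,0,-6,0,0,0,-2.3,0,-9,0,0,0,-3,0,-12,0,0,0,-4,0,-15,0,0,0,-5,0,-18,0,0,0,-6,0,-21,0,0,0]'
python3 - <<'E'
from h import *
cv2.imwrite('pics/s6.png',ctrl.capture('scene')[:,:,::-1])
st()
E
python3 -m inch '[-0.5,0,-3,0,0,0,-1,0,-6,0,0,0,-1.5,0,-9,0,0,0,-2,0,-12,0,0,0,-2.2,0,-14.5,0,0,0,-2.3,0,-16.5,0,0,0,-2.3,0,-17.6,0,0,0,-2.3,0,-17.6,0,0,0]'
python3 - <<'E'
from h import *
st();go([500,-388,27],np.pi/2)
E
```

```text
time_s: 7.32
eef_pos: [520.0, -212.8, 119.9]
ee_rot: [0.708, -0.707, 0.0, 0.002]
force: [0.3, 0.2, -0.7]
grip_width: 0.413
t 7.37 pos [ 518.6 -217.7  119.9] F [-2.  -5.2 -0.1] grip 0.418
x [ 1.    -0.002 -0.003] y [-0.003 -0.001 -1.   ] z [ 0.002  1.    -0.001]
time_s: 8.03
eef_pos: [498.2, -388.9, 119.9]
ee_rot: [0.708, -0.707, 0.001, 0.001]
force: [-0.5, -0.3, -1.0]
grip_width: 0.415
t 8.03 pos [ 498.2 -388.9  119.9] F [-0.5 -0.3 -1. ] grip 0.415
x [ 1.    -0.    -0.002] y [-0.002  0.001 -1.   ] z [0.    1.    0.001]
shift cm [0.2  9.29 0.07] rotvec [-0.001 -0.    -0.002] deg 0.1 dist 93
```

View pics/s6.png

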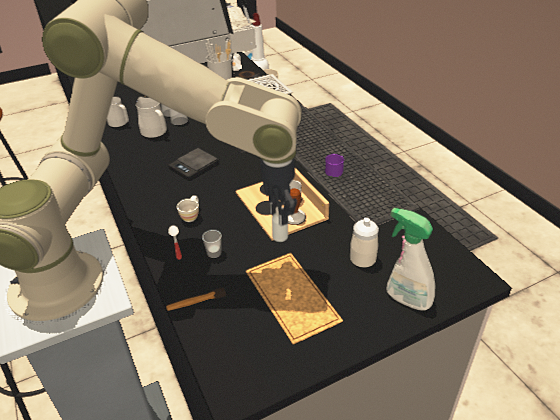

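The scene shows the bottle held upright in the gripper at (281,230). Lowering it onto the mat.

```bash
python3 -m inch '[0,2,0,0,0,0,0,4.5,0,0,0,0,0,7,0,0,0,0,0,8.4,0,0,0,0,0,9,0,0,0,0,0,9.3,0,0,0,0,0,9.3,0,0,0,0]'
python3 -m inch '[0,0,0,0,0,0,0,0,0,0,0,0,0,0,0,0,0,0,0,0,0,0,0,0]' -0.25
python3 -m inch '[0,-1.5,0,0,0,0,0,-4,0,0,0,0,0,-8,0,0,0,0,0,-12,0,0,0,0,0,-12.5,0,0,0,0,0,-12.5,0,0,0,0]'
python3 - <<'E'
from h import *
st();cv2.imwrite('pics/w7.png',ctrl.capture('wrist')[:,:,::-1]);go([632,-71.5,165],np.pi/2)
E
```

```text
time_s: 8.62
eef_pos: [499.5, -386.7, 28.6]
ee_rot: [0.707, -0.707, -0.001, 0.001]
force: [-0.1, -0.2, -0.8]
grip_width: 0.416
time_s: 8.95
eef_pos: [499.5, -387.6, 29.3]
ee_rot: [-0.707, 0.707, 0.001, -0.0]
force: [-0.2, 0.0, 0.3]
grip_width: 0.63
time_s: 9.45
eef_pos: [500.2, -388.3, 156.9]
ee_rot: [-0.705, 0.709, 0.002, 0.001]
force: [-1.0, 0.8, -0.0]
grip_width: 0.624
t 9.45 pos [ 500.2 -388.3  156.9] F [-1.   0.8 -0. ] grip 0.624
x [1.    0.002 0.004] y [ 0.004 -0.005 -1.   ] z [-0.002  1.    -0.005]
shift cm [13.32 -1.1  31.57] rotvec [0.001 0.002 0.001] deg 0.2 dist 343
```

View pics/w7.png

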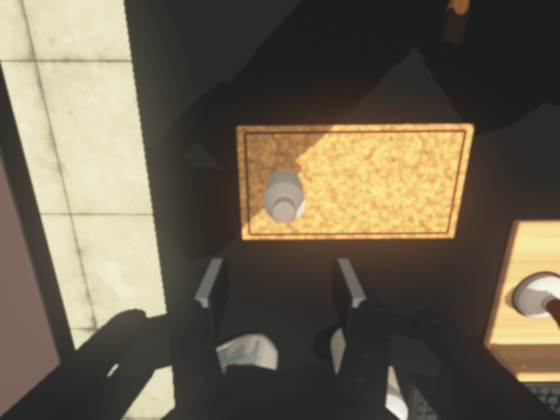

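The bottle stands upright on the mat at (285,195). Next, the tamper.

```bash
python3 -m inch '[0.5,0,2,0,0,0,2.5,-0.5,6,0,0,0,5,-1,12,0,0,0,13.3,-1,31.6,0,0,0,13.3,-1,31.6,0,0,0,13.3,-1,31.6,0,0,0,13.3,-1,31.6,0,0,0,13.3,-1,31.6,0,0,0]' -0.4
python3 -m inch '[1.5,0,3.5,0,0,0,1.5,0,3.5,0,0,0,1.5,0,3.5,0,0,0,1.5,0,3.5,0,0,0]'
python3 - <<'E'
from h import *
st();go([632,-71.5,165],np.pi/2)
c=ctrl.get_calibration('wrist');cv2.imwrite('pics/w8.png',ctrl.capture('wrist')[:,:,::-1])
print(proj(c,(632,-71.5,109)),proj(c,(632,-71.5,34)),proj(c,(632,-71.5,12)))
E
```

```text
time_s: 10.17
eef_pos: [619.2, -97.6, 161.2]
ee_rot: [0.708, -0.707, 0.0, 0.002]
force: [1.1, 0.0, 0.2]
grip_width: 0.701
time_s: 10.5
eef_pos: [633.7, -65.2, 161.7]
ee_rot: [0.707, -0.707, 0.0, 0.002]
force: [-0.5, -0.5, 0.2]
grip_width: 0.703
t 10.5 pos [633.7 -65.2 161.7] F [-0.5 -0.5  0.2] grip 0.703
x [ 1.     0.002 -0.003] y [-0.003  0.    -1.   ] z [-0.002  1.     0.   ]
shift cm [-0.17 -0.33 -0.63] rotvec [-0.     0.002 -0.003] deg 0.2 dist 7
[274.3993618  213.23444668] [275.61110924 190.47641577] [275.8694305  185.62484102]
```

View pics/w8.png

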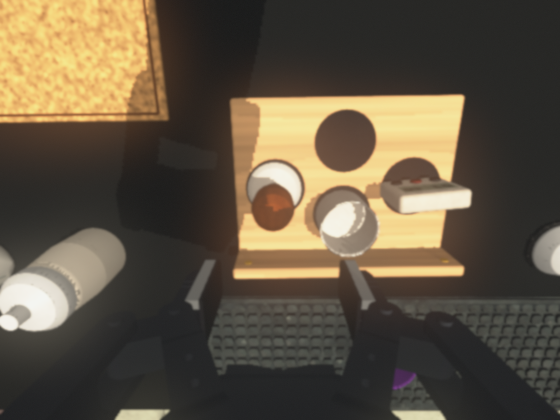

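```bash
python3 -m inch '[-0.2,1,-0.7,0,0,0,-0.3,4,-0.8,0,0,0,-0.3,7,-0.8,0,0,0,-0.3,9,-0.8,0,0,0,-0.3,10,-0.8,0,0,0,-0.3,10,-0.8,0,0,0,-0.3,10,-0.8,0,0,0]'
python3 -m inch '[0,0,0,0,0,0,0,0,0,0,0,0,0,0,0,0,0,0,0,0,0,0,0,0]' 0.05 80
python3 -m inch '[0,0,0,0,0,0,0,0,0,0,0,0,0,0,0,0,0,0,0,0,0,0,0,0]' 1 80
python3 - <<'E'
from h import *
st()
E
```

```text
time_s: 11.13
eef_pos: [631.5, -73.8, 63.7]
ee_rot: [-0.707, 0.707, 0.001, -0.0]
force: [-0.6, -0.3, 0.3]
grip_width: 0.698
time_s: 11.47
eef_pos: [631.7, -73.0, 64.1]
ee_rot: [-0.707, 0.707, 0.001, -0.0]
force: [0.6, -0.0, 0.7]
grip_width: 0.475
time_s: 11.8
eef_pos: [636.1, -72.5, 71.2]
ee_rot: [-0.706, 0.708, 0.006, 0.004]
force: [-1.7, 10.1, 39.1]
grip_width: 0.001
t 11.8 pos [636.1 -72.5  71.2] F [-1.7 10.1 39.1] grip 0.001
x [1.    0.003 0.015] y [ 0.015 -0.002 -1.   ] z [-0.003  1.    -0.002]
```

```bash
python3 - <<'E'
from h import *
cv2.imwrite('pics/w9.png',ctrl.capture('wrist')[:,:,::-1])
cv2.imwrite('pics/s9.png',cv2.resize(ctrl.capture('scene')[130:280,190:390,::-1],(800,600),interpolation=cv2.INTER_CUBIC))
E
```

```text
(no output)
```

View pics/w9.png

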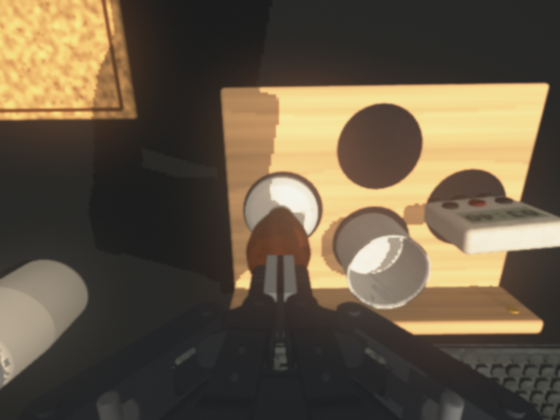

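View pics/s9.png

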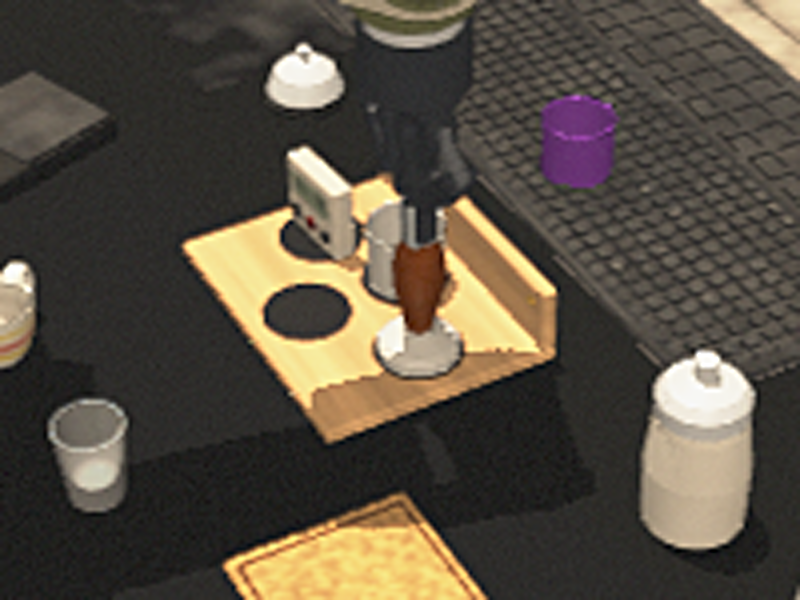

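```bash
python3 - <<'E'
from h import *
st()
c=ctrl.get_calibration('wrist');s=ctrl.sense();p=np.array(s['eef_pos'])
print('tcp',proj(c,p),'19 up',proj(c,p+[0,0,19]),'40up',proj(c,p+[0,0,40]))
for q in [(632,-72,109),(622,-72,109),(612,-72,109),(632,-72,34),(637,-72,12)]:print(q,proj(c,q))
cs=ctrl.get_calibration('scene')
print('scene tcp',(proj(cs,p)-[190,130])*4,(proj(cs,[632,-72,109])-[190,130])*4,(proj(cs,[632,-72,12])-[190,130])*4)
E
```

```text
t 11.9 pos [635.9 -72.1  71.1] F [-2.7  9.9 39.7] grip 0.003
x [1.    0.003 0.014] y [ 0.014 -0.001 -1.   ] z [-0.003  1.    -0.001]
tcp [282.79748116 241.59510116] 19 up [283.04809733 255.2456293 ] 40up [283.39142156 273.9457679 ]
(632, -72, 109) [283.59716693 265.2451244 ]
(622, -72, 109) [283.72819882 247.9125975 ]
(612, -72, 109) [283.86481243 229.84173565]
(632, -72, 34) [282.58418486 216.21800573]
(637, -72, 12) [282.36318297 212.82319383]
scene tcp [420.05634778 278.98670988] [414.34693388 236.74335145] [415.82567128 346.33450407]
```

The fingers closed on top of the handle. The tamper still stands and the fingertips sit about 28 mm higher than the nominal TCP, in both the scene and wrist views. The bottle's shoulder grip fits that too. I'll lift off, open and grip lower.

```bash
python3 -m inch '[0,-1.5,0,0,0,0,0,-4,0,0,0,0,0,-7,0,0,0,0,0,-9,0,0,0,0,0,-9,0,0,0,0]'
python3 -m inch '[0,0,0,0,0,0,0,0,0,0,0,0,0,0,0,0,0,0,0,0,0,0,0,0]' -0.4 40
python3 - <<'E'
from h import *
st()
c=ctrl.get_calibration('wrist');cv2.imwrite('pics/w10.png',ctrl.capture('wrist')[:,:,::-1])
for q in [(632,-72,109),(632,-72,34),(632,-72,12)]:print(q,proj(c,q))
cv2.imwrite('pics/s10.png',cv2.resize(ctrl.capture('scene')[100:250,190:390,::-1],(800,600),interpolation=cv2.INTER_CUBIC))
cs=ctrl.get_calibration('scene');p=ctrl.sense()['eef_pos'];print([(proj(cs,p+np.array([0,y,z]))-[190,100])*4 for y in(-37,37) for z in (9,37)])
E
```

```text
time_s: 12.32
eef_pos: [633.3, -73.3, 158.5]
ee_rot: [-0.706, 0.708, 0.004, 0.002]
force: [-0.0, 0.5, 0.8]
grip_width: -0.0
time_s: 12.65
eef_pos: [631.0, -72.7, 152.1]
ee_rot: [0.707, -0.707, -0.0, 0.001]
force: [0.3, 0.1, 0.1]
grip_width: 0.562
t 12.65 pos [631.  -72.7 152.1] F [0.3 0.1 0.1] grip 0.562
x [ 1.     0.002 -0.002] y [-0.002  0.001 -1.   ] z [-0.002  1.     0.001]
(632, -72, 109) [283.21712921 220.43034256]
(632, -72, 34) [282.4078469  195.34953336]
(632, -72, 12) [282.23694363 190.05299812]
[array([439.98787681, 323.94937689]), array([439.85934395, 288.54632442]), array([386.88144678, 265.73545699]), array([386.07387062, 230.92682602])]
```

View pics/w10.png

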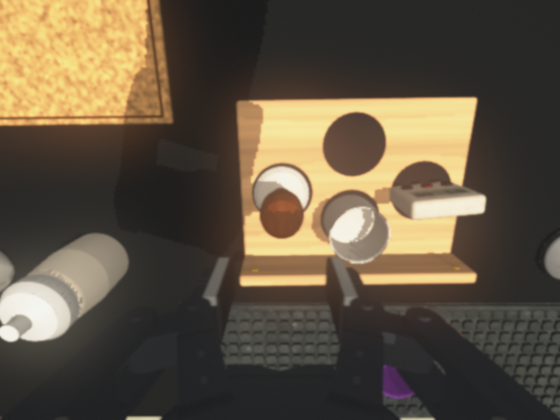

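View pics/s10.png

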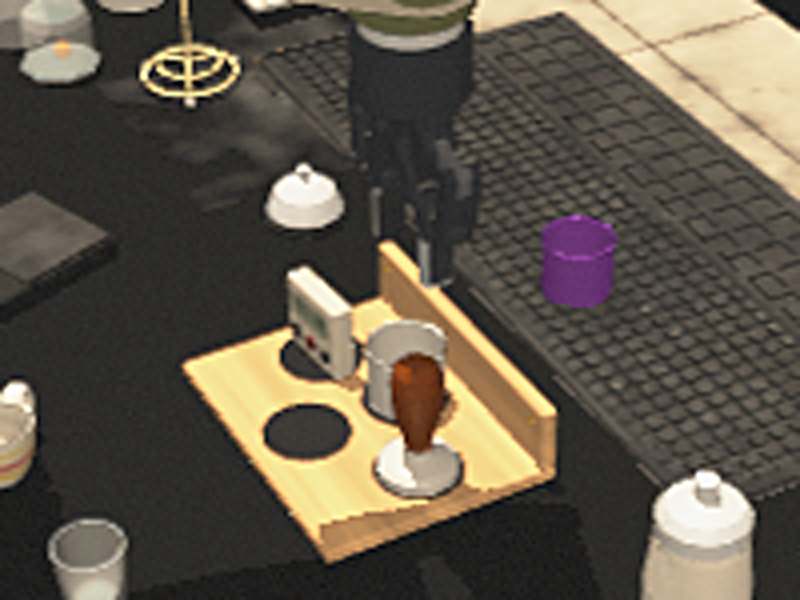

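```bash
python3 -m inch '[0,2,0,0,0,0,-0.1,5,0,0,0,0,-0.1,8,0,0,0,0,-0.1,10,0,0,0,0,-0.1,10.8,0,0,0,0,-0.1,10.8,0,0,0,0,-0.1,10.8,0,0,0,0]'
python3 -m inch '[0,0,0,0,0,0,0,0,0,0,0,0,0,0,0,0,0,0]' 0.05 40
python3 -m inch '[0,0,0,0,0,0,0,0,0,0,0,0,0,0,0,0,0,0]' 1 40
python3 - <<'E'
from h import *
st()
E
```

```text
time_s: 13.33
eef_pos: [630.9, -73.0, 46.1]
ee_rot: [-0.707, 0.707, 0.001, -0.0]
force: [1.4, -0.6, 1.5]
grip_width: 0.702
time_s: 13.58
eef_pos: [631.0, -73.0, 46.5]
ee_rot: [-0.707, 0.707, 0.001, -0.0]
force: [-0.6, -0.9, -0.2]
grip_width: 0.48
time_s: 13.83
eef_pos: [631.1, -72.6, 46.7]
ee_rot: [-0.707, 0.707, 0.002, -0.0]
force: [-0.3, 3.2, 6.0]
grip_width: 0.404
t 13.83 pos [631.1 -72.6  46.7] F [-0.3  3.2  6. ] grip 0.404
x [1.    0.002 0.002] y [ 0.002 -0.    -1.   ] z [-0.002  1.    -0.   ]
```

```bash
python3 -m inch '[0,0,0,0,0,0,0,0,0,0,0,0,0,0,0,0,0,0]' -0.1 40
python3 -m inch '[0,0.5,0,0,0,0,0,1.1,0,0,0,0,0,1.1,0,0,0,0]'
python3 -m inch '[0,0,0,0,0,0,0,0,0,0,0,0,0,0,0,0,0,0,0,0,0,0,0,0,0,0,0,0,0,0]' 1 40
python3 - <<'E'
from h import *
st()
E
```

```text
time_s: 14.08
eef_pos: [630.3, -73.0, 45.2]
ee_rot: [-0.707, 0.707, 0.001, -0.001]
force: [-0.0, -0.7, 0.1]
grip_width: 0.549
time_s: 14.33
eef_pos: [629.6, -72.7, 32.5]
ee_rot: [0.707, -0.707, 0.0, 0.002]
force: [-0.4, -0.1, -0.5]
grip_width: 0.548
time_s: 14.75
eef_pos: [630.1, -72.8, 33.9]
ee_rot: [0.707, -0.707, -0.0, 0.001]
force: [-0.6, 0.7, -5.3]
grip_width: 0.416
t 14.75 pos [630.1 -72.8  33.9] F [-0.6  0.7 -5.3] grip 0.416
x [ 1.     0.002 -0.001] y [-0.001  0.    -1.   ] z [-0.002  1.     0.   ]
```

```bash
python3 -m inch '[0,0,0,0,0,0,0,0,0,0,0,0,0,-0.3,0,0,0,0,0,-1,0,0,0,0,0,-2.5,0,0,0,0,0,-4,0,0,0,0,0,-5.5,0,0,0,0,0,-7,0,0,0,0]' 1 100
python3 -m inch '[0,-1.2,0,0,0,0,0,-2,0,0,0,0,0,-2,0,0,0,0]'
python3 - <<'E'
from h import *
st();go([500,-306,120],np.pi/2)
cv2.imwrite('pics/s11.png',cv2.resize(ctrl.capture('scene')[100:250,190:390,::-1],(800,600),interpolation=cv2.INTER_CUBIC))
E
```

```text
time_s: 15.42
eef_pos: [630.4, -72.9, 105.7]
ee_rot: [-0.707, 0.707, 0.001, -0.001]
force: [0.5, -0.1, -5.7]
grip_width: 0.398
time_s: 15.67
eef_pos: [631.2, -73.1, 126.6]
ee_rot: [-0.707, 0.707, 0.002, 0.0]
force: [0.3, -0.4, -4.7]
grip_width: 0.399
t 15.67 pos [631.2 -73.1 126.6] F [ 0.3 -0.4 -4.7] grip 0.399
x [1.    0.002 0.003] y [ 0.003 -0.001 -1.   ] z [-0.002  1.    -0.001]
shift cm [-13.18   0.64 -23.26] rotvec [0.001 0.002 0.003] deg 0.2 dist 267
```

View pics/s11.png

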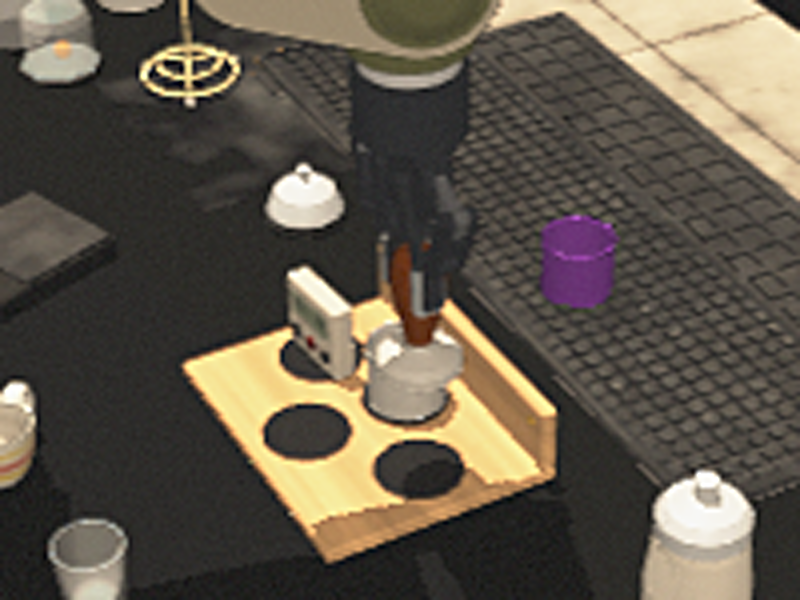

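The tamper hangs upright above the board. Carrying it to the mat.

```bash
python3 -m inch '[-0.6,0,-1,0,0,0,-1.8,0,-3,0,0,0,-3,0,-5.3,0,0,0,-4.3,0,-7.6,0,0,0,-5.6,0,-9.9,0,0,0,-6.9,0,-12.2,0,0,0,-8.2,0,-14.5,0,0,0,-9.5,0,-16.8,0,0,0]'
python3 -m inch '[-1.2,0,-2,0,0,0,-2.2,0,-4,0,0,0,-3.2,0,-5.6,0,0,0,-3.6,0,-6.3,0,0,0,-3.7,0,-6.5,0,0,0,-3.7,0,-6.5,0,0,0]'
python3 - <<'E'
from h import *
st();go([500,-306,30],np.pi/2)
E
```

```text
time_s: 16.38
eef_pos: [534.1, -242.3, 123.3]
ee_rot: [0.707, -0.707, -0.0, 0.001]
force: [-0.4, 0.1, -5.2]
grip_width: 0.398
time_s: 16.88
eef_pos: [498.5, -306.2, 123.8]
ee_rot: [0.707, -0.707, -0.0, 0.001]
force: [0.4, 0.3, -5.0]
grip_width: 0.401
t 16.88 pos [ 498.5 -306.2  123.8] F [ 0.4  0.3 -5. ] grip 0.401
x [ 1.     0.001 -0.001] y [-0.001  0.001 -1.   ] z [-0.001  1.     0.001]
shift cm [0.15 9.38 0.01] rotvec [-0.001  0.001 -0.001] deg 0.1 dist 94
```

```bash
python3 -m inch '[0,2,0,0,0,0,0,4.5,0,0,0,0,0,7,0,0,0,0,0,8.3,0,0,0,0,0,9,0,0,0,0,0,9.3,0,0,0,0,0,9.4,0,0,0,0,0,9.4,0,0,0,0]'
python3 -m inch '[0,0.1,0,0,0,0,0,0.2,0,0,0,0,0,0.2,0,0,0,0]'
```

```text
time_s: 17.55
eef_pos: [499.5, -306.2, 31.1]
ee_rot: [-0.707, 0.707, 0.001, -0.001]
force: [-0.1, -0.5, -5.6]
grip_width: 0.398
time_s: 17.8
eef_pos: [499.0, -306.3, 28.6]
ee_rot: [-0.707, 0.707, 0.001, -0.001]
force: [-0.7, -0.1, -5.6]
grip_width: 0.395
```

```bash
python3 -m inch '[0,0.1,0,0,0,0,0,0.2,0,0,0,0,0,0.2,0,0,0,0]'
python3 -m inch '[0,0.1,0,0,0,0,0,0.1,0,0,0,0]'
```

```text
time_s: 18.05
eef_pos: [499.6, -306.3, 28.0]
ee_rot: [-0.707, 0.707, 0.001, -0.0]
force: [-1.2, 4.5, 8.0]
grip_width: 0.4
time_s: 18.22
eef_pos: [499.8, -306.3, 27.9]
ee_rot: [-0.707, 0.708, 0.002, -0.0]
force: [-4.4, 6.3, 14.7]
grip_width: 0.402
```

```bash
python3 -m inch '[0,-0.2,0,0,0,0,0,-0.2,0,0,0,0,0,-0.2,0,0,0,0,0,-0.2,0,0,0,0]' -0.25 40
python3 -m inch '[0,-1.5,0,0,0,0,0,-4,0,0,0,0,0,-8,0,0,0,0,0,-12,0,0,0,0,0,-14,0,0,0,0,0,-14,0,0,0,0]'
python3 - <<'E'
from h import *
st();cv2.imwrite('pics/w12.png',ctrl.capture('wrist')[:,:,::-1]);go([560,40,180],np.pi/2)
E
```

```text
time_s: 18.55
eef_pos: [499.0, -306.4, 27.4]
ee_rot: [-0.707, 0.707, 0.001, -0.001]
force: [0.2, 0.2, -1.2]
grip_width: 0.629
time_s: 19.05
eef_pos: [500.6, -307.6, 172.5]
ee_rot: [-0.705, 0.709, 0.003, 0.002]
force: [0.0, 0.3, 0.1]
grip_width: 0.624
t 19.05 pos [ 500.6 -307.6  172.5] F [0.  0.3 0.1] grip 0.624
x [1.    0.002 0.007] y [ 0.007 -0.006 -1.   ] z [-0.002  1.    -0.006]
shift cm [ 6.11 -1.15 34.67] rotvec [0.003 0.002 0.003] deg 0.3 dist 352
```

View pics/w12.png

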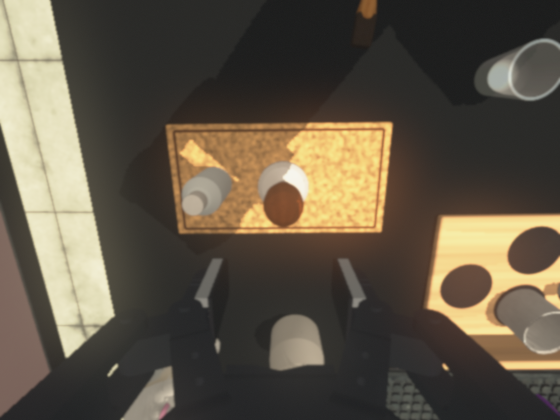

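The bottle (205,192) and the tamper (283,190) both stand on the mat. Next, the timer.

```bash
python3 -m inch '[0.8,0,2,0,0.12,0,2,0,6,0,0.24,0,3.4,0,10,0,0.36,0,4.8,0,14,0,0.48,0,6.2,0,18,0,0.6,0,7.6,0,22,0,0.72,0,9,0,26,0,0.84,0,10.4,0,30,0,0.96,0]' -0.4
python3 - <<'E'
from h import *
st();go([631,76,170],0.11)
E
```

```text
time_s: 19.77
eef_pos: [594.4, -26.1, 165.5]
ee_rot: [-0.631, 0.631, -0.32, 0.318]
force: [0.3, -0.2, -0.3]
grip_width: 0.701
t 19.77 pos [594.4 -26.1 165.5] F [ 0.3 -0.2 -0.3] grip 0.701
x [ 0.594 -0.805 -0.002] y [-0.003  0.001 -1.   ] z [ 0.805  0.594 -0.002]
shift cm [-6.04 -0.45  9.  ] rotvec [ 0.002  0.526 -0.002] deg 30.1 dist 109
```

```bash
python3 -m inch '[-2,0,3,0,0.12,0,-4,0,6,0,0.24,0,-5,0,7.5,0,0.36,0,-6,0,9,0,0.48,0,-6,0,9,0,0.526,0,-6,0,9,0,0.526,0,-6,0,9,0,0.526,0]' -0.4
python3 - <<'E'
from h import *
st();go([631,76,40],0.11)
c=ctrl.get_calibration('wrist');cv2.imwrite('pics/w13.png',ctrl.capture('wrist')[:,:,::-1])
for q in [(631,76,74),(664,3,62)]:print(q,proj(c,q))
E
```

```text
time_s: 20.35
eef_pos: [630.5, 73.7, 165.8]
ee_rot: [-0.528, 0.529, -0.47, 0.469]
force: [-0.0, 1.1, -0.8]
grip_width: 0.701
t 20.35 pos [630.5  73.7 165.8] F [-0.   1.1 -0.8] grip 0.701
x [ 0.117 -0.993 -0.   ] y [-0.002  0.    -1.   ] z [ 0.993  0.117 -0.002]
shift cm [-0.22 12.58  0.11] rotvec [ 0.002  0.007 -0.   ] deg 0.4 dist 126
(631, 76, 74) [281.28875315 197.17026053]
(664, 3, 62) [304.38465814 264.65330977]
```

View pics/w13.png

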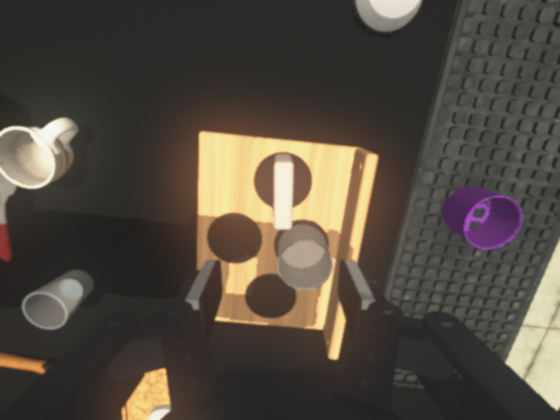

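The timer is edge-on in the view at (283,192), aligned with the jaws, and the space around it is free. Descending.

```bash
python3 -m inch '[-0.2,3,0.2,0,0,0,-0.2,6,0.2,0,0,0,-0.2,9,0.2,0,0,0,-0.2,11.5,0.2,0,0,0,-0.2,13.5,0.2,0,0,0,-0.2,14.5,0.2,0,0,0,-0.2,14.8,0.2,0,0,0,-0.2,14.8,0.2,0,0,0]'
python3 - <<'E'
from h import *
st()
cv2.imwrite('pics/s13.png',cv2.resize(ctrl.capture('scene')[100:250,190:390,::-1],(800,600),interpolation=cv2.INTER_CUBIC))
cv2.imwrite('pics/w14.png',ctrl.capture('wrist')[:,:,::-1])
E
```

```text
time_s: 21.07
eef_pos: [632.7, 75.7, 19.3]
ee_rot: [-0.528, 0.528, -0.47, 0.47]
force: [-0.4, 0.6, 0.6]
grip_width: 0.699
t 21.07 pos [632.7  75.7  19.3] F [-0.4  0.6  0.6] grip 0.699
x [ 0.115 -0.993 -0.   ] y [-0. -0. -1.] z [ 0.993  0.115 -0.   ]
```

View pics/s13.png

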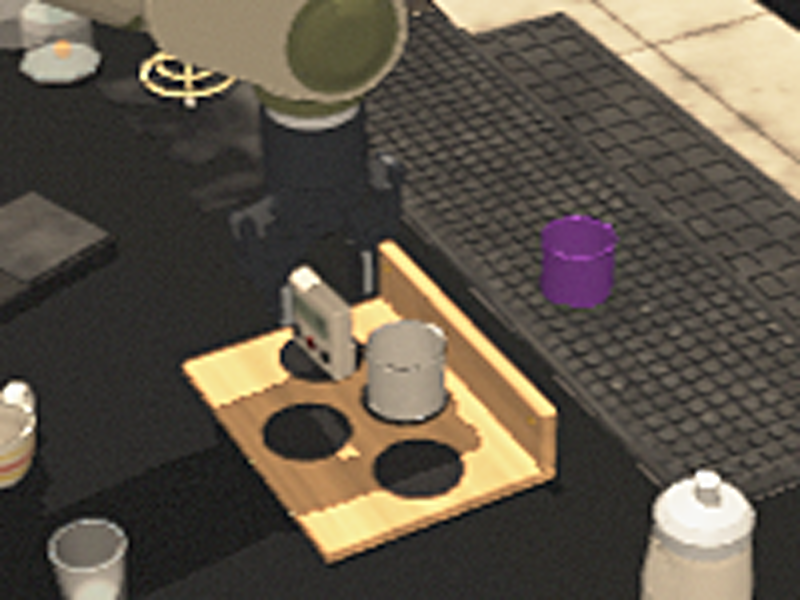

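View pics/w14.png

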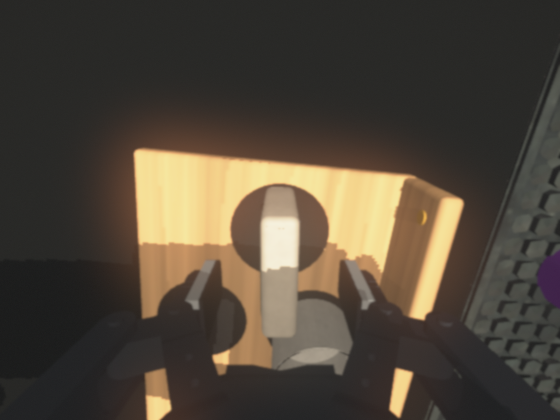

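```bash
python3 - <<'E'
from h import *
cs=ctrl.get_calibration('scene')
for z in (28,37,47,56,65): print(z,(proj(cs,[668,79,z])-[190,100])*4)
E
python3 -m inch '[0,0.4,0,0,0,0,0,0.8,0,0,0,0,0,1,0,0,0,0,0,1,0,0,0,0]'
python3 -m inch '[0,0,0,0,0,0,0,0,0,0,0,0,0,0,0,0,0,0,0,0,0,0,0,0,0,0,0,0,0,0]' 0.4 25
python3 -m inch '[0,0,0,0,0,0,0,0,0,0,0,0,0,0,0,0,0,0,0,0,0,0,0,0,0,0,0,0,0,0]' 1 25
python3 - <<'E'
from h import *
st()
E
```

```text
28 [363.39568358 320.24763529]
37 [363.08224884 310.61712483]
47 [362.73130363 299.83407792]
56 [362.41300946 290.05425765]
65 [362.0923739  280.20249691]
time_s: 21.5
eef_pos: [632.4, 76.2, 8.9]
ee_rot: [-0.528, 0.528, -0.47, 0.47]
force: [0.2, 1.0, -0.6]
grip_width: 0.701
time_s: 21.92
eef_pos: [632.8, 76.1, 9.4]
ee_rot: [0.528, -0.528, 0.47, -0.47]
force: [0.6, -0.6, -0.3]
grip_width: 0.299
time_s: 22.33
eef_pos: [632.8, 76.1, 9.5]
ee_rot: [0.528, -0.528, 0.47, -0.47]
force: [-0.3, 0.4, 2.8]
grip_width: 0.203
t 22.33 pos [632.8  76.1   9.5] F [-0.3  0.4  2.8] grip 0.203
x [ 0.115 -0.993  0.   ] y [ 0. -0. -1.] z [0.993 0.115 0.   ]
```

```bash
python3 -m inch '[0,0,0,0,0,0,0,-0.5,0,0,0,0,0,-2,0,0,0,0,0,-4,0,0,0,0,0,-6,0,0,0,0,0,-8,0,0,0,0,0,-10,0,0,0,0,0,-10,0,0,0,0]' 1 40
python3 - <<'E'
from h import *
st();go([503,-228,105],0.115)
cv2.imwrite('pics/s14.png',cv2.resize(ctrl.capture('scene')[100:250,190:390,::-1],(800,600),interpolation=cv2.INTER_CUBIC))
E
```

```text
time_s: 23.0
eef_pos: [634.4, 76.0, 113.6]
ee_rot: [0.529, -0.527, 0.468, -0.472]
force: [1.1, 0.6, -1.0]
grip_width: 0.2
t 23.0 pos [634.4  76.  113.6] F [ 1.1  0.6 -1. ] grip 0.2
x [ 0.115 -0.993  0.001] y [ 0.006 -0.    -1.   ] z [0.993 0.115 0.006]
shift cm [ 28.68   0.79 -16.57] rotvec [-0.006  0.001  0.001] deg 0.4 dist 331
```

View pics/s14.png

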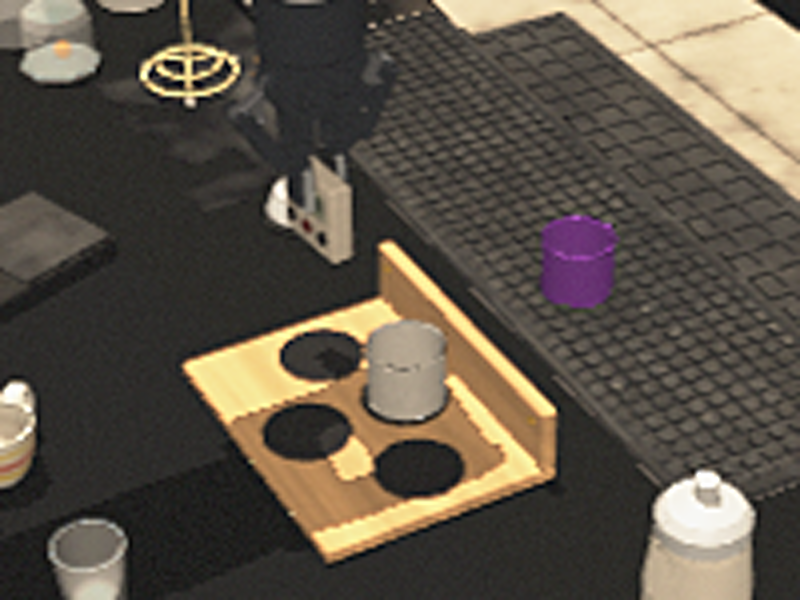

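The timer is held upright. Carrying it to the mat.

```bash
python3 -m inch '[1,0,-0.8,0,0,0,3,0,-2.4,0,0,0,5,0,-4,0,0,0,7.2,0,-5.6,0,0,0,9.4,0,-7,0,0,0,11.6,0,-8.4,0,0,0,13.8,0,-9.7,0,0,0,16,0,-11,0,0,0]'
python3 -m inch '[2.2,0,-1,0,0,0,4.4,0,-2,0,0,0,6.6,0,-3,0,0,0,8.8,0,-4,0,0,0,10.6,0,-4.8,0,0,0,11.8,0,-5.3,0,0,0,12.5,0,-5.6,0,0,0,12.5,0,-5.6,0,0,0]'
python3 - <<'E'
from h import *
st();go([503,-228,4.5],0.115)
E
```

```text
time_s: 23.72
eef_pos: [540.4, -96.2, 107.8]
ee_rot: [-0.528, 0.528, -0.471, 0.469]
force: [0.3, -0.9, -1.6]
grip_width: 0.201
time_s: 24.38
eef_pos: [500.2, -226.8, 108.6]
ee_rot: [-0.528, 0.528, -0.471, 0.47]
force: [0.1, 0.6, -1.2]
grip_width: 0.207
t 24.38 pos [ 500.2 -226.8  108.6] F [ 0.1  0.6 -1.2] grip 0.207
x [ 0.114 -0.993 -0.001] y [-0.001  0.001 -1.   ] z [ 0.993  0.114 -0.001]
shift cm [ 0.16 10.41  0.28] rotvec [ 0.001 -0.001 -0.001] deg 0.1 dist 104
```

```bash
python3 -m inch '[0.1,2,0.2,0,0,0,0.1,5,0.2,0,0,0,0.1,7.5,0.2,0,0,0,0.1,9,0.2,0,0,0,0.1,9.8,0.2,0,0,0,0.1,10.2,0.2,0,0,0,0.1,10.3,0.2,0,0,0,0.1,10.3,0.2,0,0,0]'
python3 -m inch '[0,0,0,0,0,0,0,0,0,0,0,0,0,0,0,0,0,0,0,0,0,0,0,0]' 0.35
python3 -m inch '[0,-1.5,0,0,0,0,0,-4,0,0,0,0,0,-8,0,0,0,0,0,-12,0,0,0,0,0,-14,0,0,0,0,0,-14,0,0,0,0]'
python3 - <<'E'
from h import *
st();cv2.imwrite('pics/w15.png',ctrl.capture('wrist')[:,:,::-1]);cv2.imwrite('pics/s15.png',ctrl.capture('scene')[:,:,::-1]);go([650,0,180],np.pi/2)
E
```

```text
time_s: 25.05
eef_pos: [503.3, -226.9, 7.0]
ee_rot: [0.528, -0.528, 0.47, -0.471]
force: [-0.6, -0.4, -1.6]
grip_width: 0.204
time_s: 25.38
eef_pos: [503.0, -227.1, 6.8]
ee_rot: [0.528, -0.528, 0.47, -0.471]
force: [0.8, 0.0, -0.9]
grip_width: 0.327
time_s: 25.88
eef_pos: [504.6, -228.2, 151.6]
ee_rot: [0.528, -0.528, 0.467, -0.474]
force: [0.8, -0.0, -0.6]
grip_width: 0.327
t 25.88 pos [ 504.6 -228.2  151.6] F [ 0.8 -0.  -0.6] grip 0.327
x [ 0.115 -0.993  0.006] y [ 0.007 -0.005 -1.   ] z [0.993 0.115 0.007]
shift cm [-20.84  -3.34  17.24] rotvec [-0.000e+00 -1.455e+00  1.000e-03] deg 83.4 dist 273
```

View pics/w15.png

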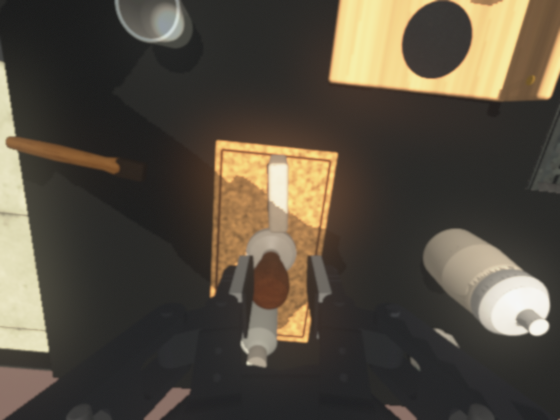

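View pics/s15.png

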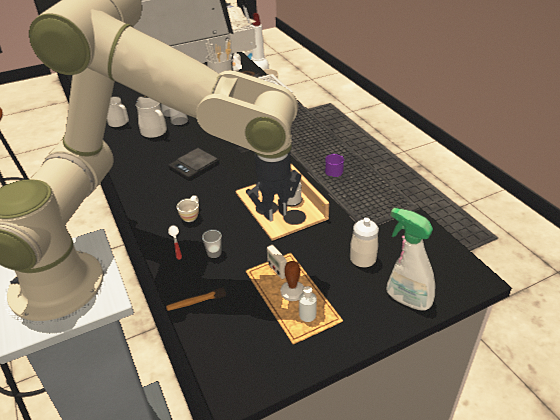

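All three stand upright on the mat: timer (275,258), tamper (292,275) and bottle (308,305) in the scene view. Next, the cup.

```bash
python3 -m inch '[-2,-1,1.5,0,-0.12,0,-5,-2,4,0,-0.24,0,-8,-3,7,0,-0.36,0,-11,-3,10,0,-0.48,0,-14,-3,13,0,-0.6,0,-17,-3,15,0,-0.72,0,-20,-3,17,0,-0.84,0,-20.8,-3,18,0,-0.96,0]' -1
python3 - <<'E'
from h import *
st();go([664,3,180],np.pi/2)
E
```

```text
time_s: 26.65
eef_pos: [658.0, 5.5, 173.8]
ee_rot: [0.687, -0.686, 0.171, -0.169]
force: [-0.4, -0.6, 0.5]
grip_width: 1.002
t 26.65 pos [658.    5.5 173.8] F [-0.4 -0.6  0.5] grip 1.002
x [ 0.885 -0.466 -0.004] y [-0.003  0.002 -1.   ] z [ 0.466  0.885 -0.   ]
shift cm [ 0.65 -0.62  0.06] rotvec [-0.001 -0.485 -0.004] deg 27.8 dist 9
```

```bash
python3 -m inch '[0.6,0,0,0,-0.12,0,0.6,0,0,0,-0.24,0,0.6,0,0,0,-0.36,0,0.6,0,0,0,-0.485,0,0.6,0,0,0,-0.485,0,0.6,0,0,0,-0.485,0]'
python3 - <<'E'
from h import *
st();go([664,3,0],np.pi/2)
c=ctrl.get_calibration('wrist');cv2.imwrite('pics/w16.png',ctrl.capture('wrist')[:,:,::-1])
for q in [(664,3,62),(665,4,12)]:print(q,proj(c,q))
E
```

```text
time_s: 27.15
eef_pos: [662.4, -2.3, 174.7]
ee_rot: [0.707, -0.707, 0.006, -0.004]
force: [-0.0, 0.3, 0.5]
grip_width: 0.997
t 27.15 pos [662.4  -2.3 174.7] F [-0.   0.3  0.5] grip 0.997
x [ 1.    -0.014 -0.003] y [-0.003  0.    -1.   ] z [0.014 1.    0.   ]
shift cm [ 0.19 17.47  0.53] rotvec [-0.    -0.014 -0.003] deg 0.8 dist 175
(664, 3, 62) [287.10259147 197.21083545]
(665, 4, 12) [286.98190357 186.51641175]
```

View pics/w16.png

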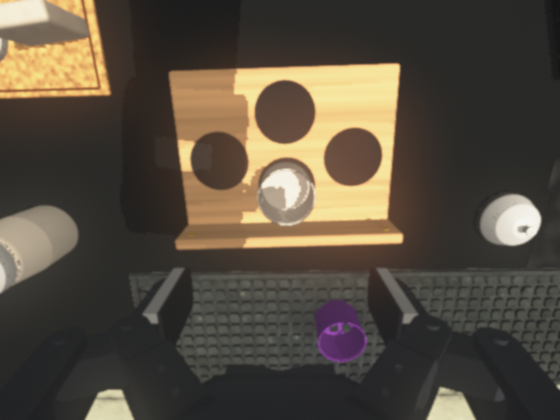

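The cup rim is at (287,195), within 2 px of the prediction. Descending around it.

```bash
python3 -m inch '[0.1,2,0.3,0,-0.014,0,0.2,5,0.5,0,-0.014,0,0.2,8,0.5,0,-0.014,0,0.2,11,0.5,0,-0.014,0,0.2,13,0.5,0,-0.014,0,0.2,14,0.5,0,-0.014,0,0.2,14,0.5,0,-0.014,0]'
python3 - <<'E'
from h import *
st()
cv2.imwrite('pics/w17.png',ctrl.capture('wrist')[:,:,::-1])
cv2.imwrite('pics/s17.png',cv2.resize(ctrl.capture('scene')[100:250,190:390,::-1],(800,600),interpolation=cv2.INTER_CUBIC))
E
```

```text
time_s: 27.78
eef_pos: [663.6, 2.8, 33.8]
ee_rot: [0.707, -0.707, 0.001, 0.002]
force: [-0.2, -0.4, -0.2]
grip_width: 0.998
t 27.78 pos [663.6   2.8  33.8] F [-0.2 -0.4 -0.2] grip 0.998
x [ 1.     0.002 -0.004] y [-0.004  0.001 -1.   ] z [-0.002  1.     0.001]
```

View pics/w17.png

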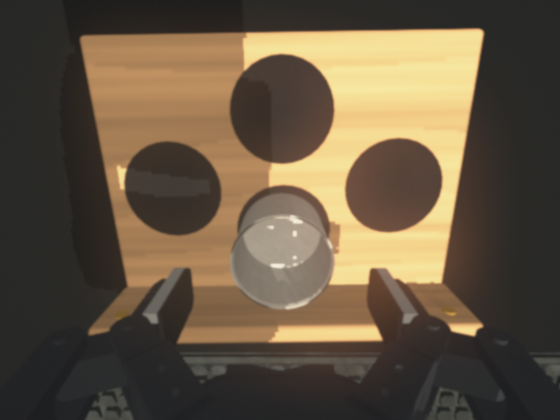

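View pics/s17.png

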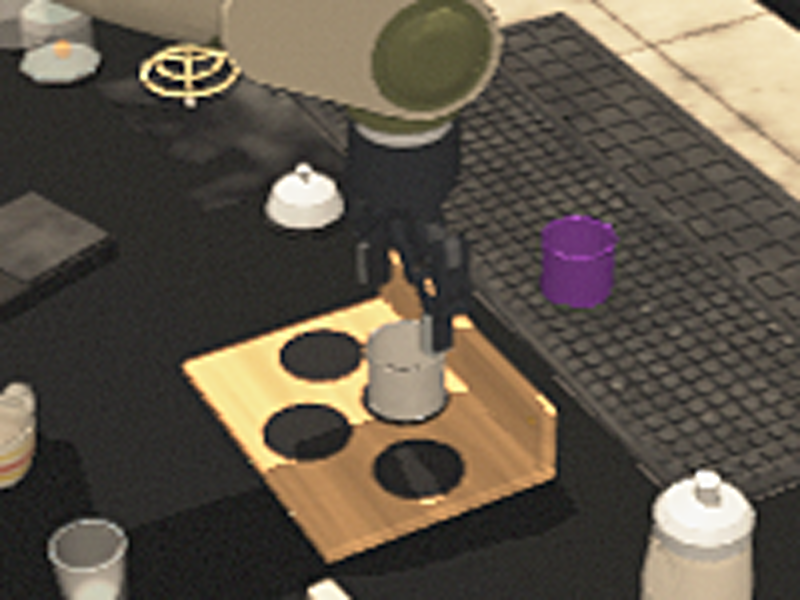

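```bash
python3 -m inch '[0,1,0,0,0,0,0,2,0,0,0,0,0,3,0,0,0,0,0,3.6,0,0,0,0,0,3.9,0,0,0,0,0,3.9,0,0,0,0]'
python3 - <<'E'
from h import *
st()
cv2.imwrite('pics/s18.png',cv2.resize(ctrl.capture('scene')[100:250,190:390,::-1],(800,600),interpolation=cv2.INTER_CUBIC))
E
```

```text
time_s: 28.38
eef_pos: [664.5, 2.7, -3.7]
ee_rot: [0.707, -0.707, -0.001, 0.002]
force: [0.4, -0.1, 0.6]
grip_width: 1.003
t 28.38 pos [664.5   2.7  -3.7] F [ 0.4 -0.1  0.6] grip 1.003
x [ 1.     0.004 -0.002] y [-0.002  0.    -1.   ] z [-0.004  1.     0.   ]
```

View pics/s18.png

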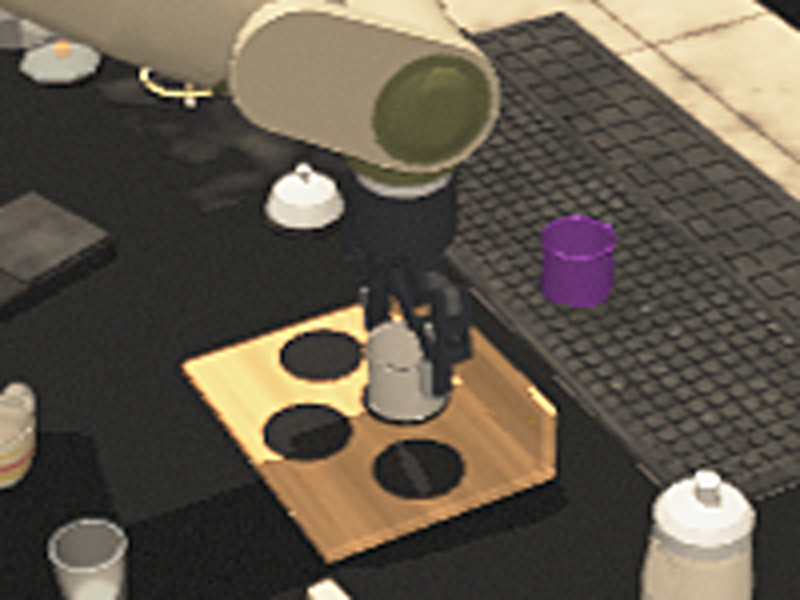

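```bash
python3 -m inch '[0,0,0,0,0,0,0,0,0,0,0,0,0,0,0,0,0,0,0,0,0,0,0,0,0,0,0,0,0,0]' -0.4 25
python3 -m inch '[0,0,0,0,0,0,0,0,0,0,0,0,0,0,0,0,0,0,0,0,0,0,0,0]' 1 40
python3 -m inch '[0,-0.3,0,0,0,0,0,-1.5,0,0,0,0,0,-3,0,0,0,0,0,-5,0,0,0,0,0,-7,0,0,0,0,0,-9,0,0,0,0,0,-10,0,0,0,0,0,-10,0,0,0,0]'
python3 - <<'E'
from h import *
st()
cv2.imwrite('pics/s19.png',cv2.resize(ctrl.capture('scene')[100:250,190:390,::-1],(800,600),interpolation=cv2.INTER_CUBIC))
go([489,326,115],np.pi/2)
E
```

```text
time_s: 28.85
eef_pos: [665.1, 2.7, -2.4]
ee_rot: [0.707, -0.707, -0.002, 0.001]
force: [0.5, 1.1, 0.4]
grip_width: 0.698
time_s: 29.18
eef_pos: [665.3, 2.6, -2.0]
ee_rot: [-0.707, 0.707, 0.002, -0.001]
force: [-0.4, 1.3, 5.9]
grip_width: 0.663
time_s: 29.85
eef_pos: [666.0, 2.4, 100.2]
ee_rot: [-0.707, 0.707, 0.003, 0.0]
force: [0.1, -0.4, -0.2]
grip_width: 0.665
t 29.85 pos [666.    2.4 100.2] F [ 0.1 -0.4 -0.2] grip 0.665
x [1.    0.004 0.004] y [ 0.004 -0.001 -1.   ] z [-0.004  1.    -0.001]
shift cm [-17.5   -1.73  32.42] rotvec [0.    0.004 0.001] deg 0.2 dist 369
```

View pics/s19.png

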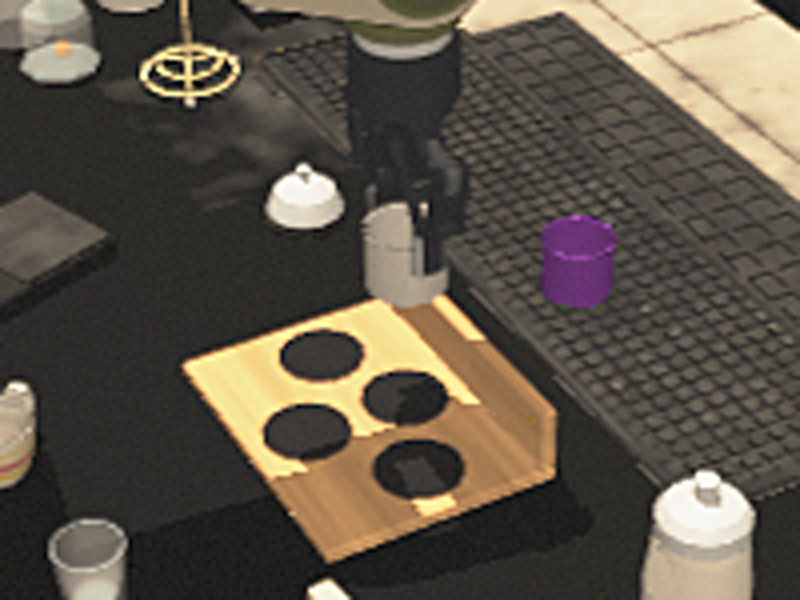

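The cup is lifted upright. Carrying it to the scale.

```bash
python3 -m inch '[-0.5,0,1,0,0,0,-1.6,-0.3,3,0,0,0,-2.8,-0.6,5.4,0,0,0,-4.1,-0.9,7.8,0,0,0,-5.4,-1.2,10.2,0,0,0,-6.7,-1.5,12.6,0,0,0,-8,-1.7,15,0,0,0,-9.3,-1.7,17.4,0,0,0]'
python3 -m inch '[-1.3,0,2.4,0,0,0,-2.6,0,4.8,0,0,0,-3.9,0,7.2,0,0,0,-5.2,0,9.6,0,0,0,-6.5,0,12,0,0,0,-7.5,0,14,0,0,0,-8.1,0,15,0,0,0,-8.1,0,15,0,0,0]'
python3 -m inch '[0,0,0,0,0,0,0,0,0,0,0,0]'
python3 - <<'E'
from h import *
st()
c=ctrl.get_calibration('wrist');np.save('w20.npy',c['world_to_cam']);cv2.imwrite('pics/w20.png',ctrl.capture('wrist')[:,:,::-1])
th=0.338;C=np.array([489,326]);Rm=np.array([[np.cos(th),-np.sin(th)],[np.sin(th),np.cos(th)]])
for q in [(-45,-49),(-45,49),(45,49),(45,-49)]:print(np.round(proj(c,[*(C+Rm@q),20]),1))
b=np.clip(ctrl.capture('top')[200:290,100:220,::-1].astype(float)*2.5,0,255).astype(np.uint8)
cv2.imwrite('pics/t20.png',cv2.resize(b,(800,600),interpolation=cv2.INTER_CUBIC))
E
```

```text
time_s: 30.57
eef_pos: [569.4, 177.8, 113.2]
ee_rot: [-0.707, 0.707, 0.001, -0.002]
force: [1.3, 0.6, -1.6]
grip_width: 0.663
time_s: 31.23
eef_pos: [487.5, 327.7, 113.2]
ee_rot: [-0.707, 0.707, 0.002, -0.003]
force: [0.8, 0.2, -0.9]
grip_width: 0.663
time_s: 31.4
eef_pos: [489.9, 325.1, 113.8]
ee_rot: [-0.707, 0.707, 0.001, -0.001]
force: [0.2, -0.6, -1.3]
grip_width: 0.665
t 31.4 pos [489.9 325.1 113.8] F [ 0.2 -0.6 -1.3] grip 0.665
x [ 1.     0.003 -0.001] y [-0.001 -0.001 -1.   ] z [-0.003  1.    -0.001]
[216.  172.1]
[319.  135.8]
[346.2 226.3]
[251.2 256.5]
```

View pics/w20.png

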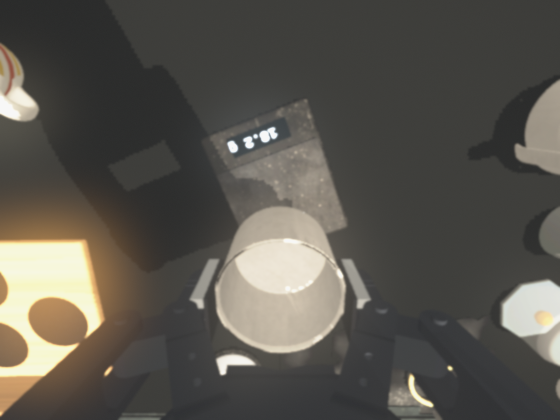

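```bash
python3 - <<'E'
import cv2,numpy as np
b=np.clip(cv2.imread('pics/top0.png')[210:290,110:220].astype(float)*2.5,0,255).astype(np.uint8)
cv2.imwrite('pics/t0s.png',cv2.resize(b,(770,560),interpolation=cv2.INTER_CUBIC))
E
```

```text
(no output)
```

View pics/t0s.png

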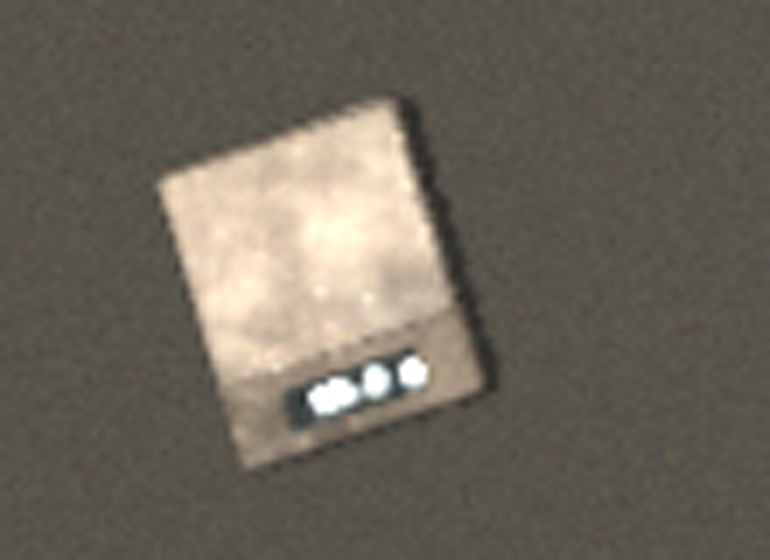

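```bash
python3 - <<'E'
from h import *
c=ctrl.get_calibration('top')
P=[ray(c,(110+u/7-.43,210+v/7-.43),20) for u,v in[(160,183),(398,100),(455,308),(220,375)]]
print(np.round(P,1),np.mean(P,0))
for q in[(665,3,12)]:print(q)
E
```

```text
[[514.7 388.8  20. ]
 [551.6 294.8  20. ]
 [467.2 266.   20. ]
 [437.7 358.5  20. ]] [492.79282139 327.01901682  20.        ]
(665, 3, 12)
```

```bash
python3 -m inch '[0.1,2,0.1,0,0,0,0.1,5,0.2,0,0,0,0.1,7.5,0.2,0,0,0,0.1,9,0.2,0,0,0,0.1,10,0.2,0,0,0,0.1,10.5,0.2,0,0,0,0.1,10.6,0.2,0,0,0,0.1,10.6,0.2,0,0,0]'
python3 - <<'E'
from h import *
st();cv2.imwrite('pics/s20.png',cv2.resize(ctrl.capture('scene')[90:210,130:290,::-1],(800,600),interpolation=cv2.INTER_CUBIC))
E
```

```text
time_s: 32.17
eef_pos: [491.3, 327.9, 9.0]
ee_rot: [0.707, -0.707, -0.002, 0.001]
force: [0.8, 0.1, -0.7]
grip_width: 0.664
t 32.17 pos [491.3 327.9   9. ] F [ 0.8  0.1 -0.7] grip 0.664
x [1.    0.003 0.001] y [ 0.001  0.    -1.   ] z [-0.003  1.     0.   ]
```

View pics/s20.png

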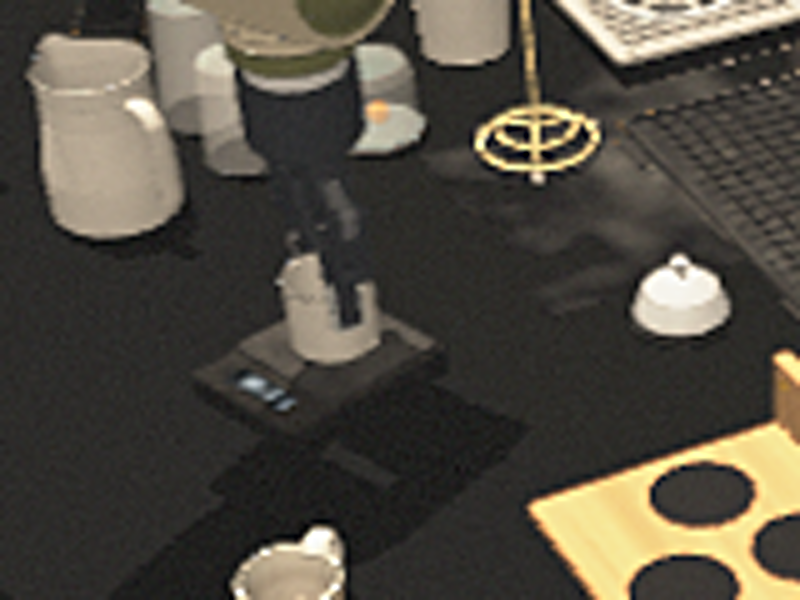

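Lower the last 2–3 mm, release and retreat.

```bash
python3 -m inch '[0,0.1,0,0,0,0,0,0.25,0,0,0,0,0,0.25,0,0,0,0]'
python3 -m inch '[0,0,0,0,0,0,0,0,0,0,0,0,0,0,0,0,0,0,0,0,0,0,0,0]' -0.7
python3 -m inch '[0,-1,0,0,0,0,0,-3,0,0,0,0,0,-6,0,0,0,0,0,-10,0,0,0,0,0,-14,0,0,0,0,0,-17,0,0,0,0,0,-17,0,0,0,0]'
python3 - <<'E'
from h import *
st()
c=ctrl.get_calibration('wrist');np.save('w21.npy',c['world_to_cam']);cv2.imwrite('pics/w21.png',ctrl.capture('wrist')[:,:,::-1])
for q in [(491,327,70),(491,327,20)]:print(np.round(proj(c,q),1))
go([505,-200,180],0.115)
E
```

```text
time_s: 32.47
eef_pos: [491.2, 328.2, 6.5]
ee_rot: [0.707, -0.707, -0.002, 0.001]
force: [1.5, 0.6, 1.3]
grip_width: 0.664
time_s: 32.8
eef_pos: [490.7, 328.0, 5.8]
ee_rot: [-0.707, 0.707, 0.001, -0.001]
force: [0.0, -0.2, -0.1]
grip_width: 0.855
time_s: 33.38
eef_pos: [493.0, 329.0, 183.6]
ee_rot: [0.709, -0.705, -0.005, -0.003]
force: [0.4, 0.0, -0.3]
grip_width: 0.849
t 33.38 pos [493.  329.  183.6] F [ 0.4  0.  -0.3] grip 0.849
x [1.    0.004 0.011] y [ 0.011  0.005 -1.   ] z [-0.004  1.     0.005]
[279.2 192.1]
[279.1 180.7]
shift cm [  1.1   -0.15 -52.86] rotvec [-0.007  1.46   0.003] deg 83.6 dist 529
```

View pics/w21.png

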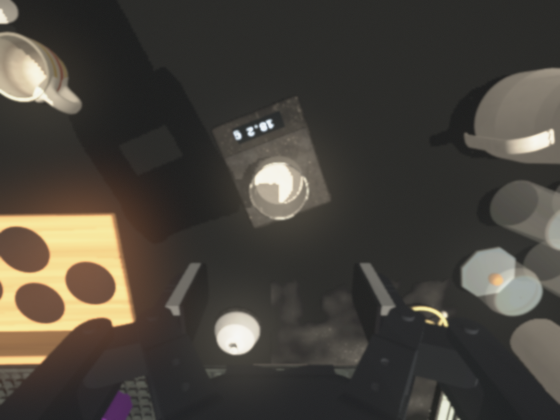

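The cup stands centred on the plate: base near (277,182), plate centre about (280,180). Going back for the timer.

```bash
python3 -m inch '[0,0,-2,0,0.12,0,0,0,-6,0,0.24,0,0.2,0,-10,0,0.36,0,0.3,0,-14,0,0.48,0,0.4,0,-18,0,0.6,0,0.5,0,-22,0,0.72,0,0.6,0,-26,0,0.84,0,0.7,0,-30,0,0.96,0]' -0.2 40
python3 - <<'E'
from h import *
st();go([503,-227,160],0.115)
E
```

```text
time_s: 34.1
eef_pos: [497.9, 26.2, 175.1]
ee_rot: [-0.627, 0.627, -0.328, 0.327]
force: [1.1, 0.9, -0.2]
grip_width: 0.595
t 34.1 pos [497.9  26.2 175.1] F [ 1.1  0.9 -0.2] grip 0.595
x [ 0.572 -0.82  -0.001] y [-0.002  0.    -1.   ] z [ 0.82   0.572 -0.001]
shift cm [ 21.07   1.5  -14.06] rotvec [ 0.001  0.494 -0.001] deg 28.3 dist 254
```

```bash
python3 -m inch '[3.2,0,-2.1,0,0.12,0,6.4,0,-4.2,0,0.24,0,9.6,0,-6.3,0,0.36,0,12.8,0,-8.4,0,0.48,0,16,0,-10.6,0,0.494,0,19,0,-12.6,0,0.494,0,21.1,1,-14,0,0.494,0,21.1,1.5,-14,0,0.494,0]'
python3 -m inch '[0,0,0,0,0,0,0,0,0,0,0,0]'
python3 - <<'E'
from h import *
st();go([503,-227,7],0.115)
cv2.imwrite('pics/w22.png',ctrl.capture('wrist')[:,:,::-1])
E
```

```text
time_s: 34.77
eef_pos: [505.0, -229.1, 158.8]
ee_rot: [-0.528, 0.529, -0.471, 0.469]
force: [-0.4, 0.6, -0.1]
grip_width: 0.602
time_s: 34.93
eef_pos: [505.7, -224.2, 160.2]
ee_rot: [0.529, -0.529, 0.47, -0.468]
force: [0.8, -0.9, -0.1]
grip_width: 0.603
t 34.93 pos [ 505.7 -224.2  160.2] F [ 0.8 -0.9 -0.1] grip 0.603
x [ 0.121 -0.993 -0.002] y [-0.001  0.001 -1.   ] z [ 0.993  0.121 -0.001]
shift cm [ 0.27 15.32 -0.28] rotvec [ 0.001  0.006 -0.002] deg 0.4 dist 153
```

View pics/w22.png

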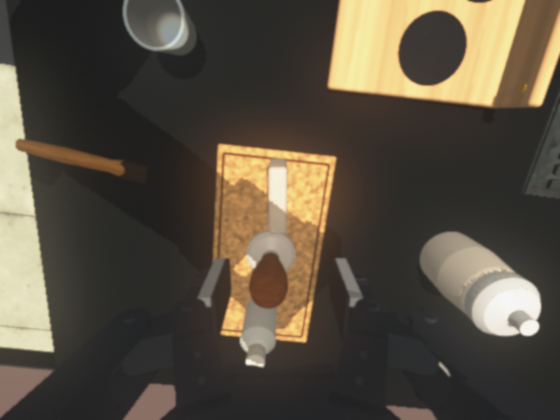

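```bash
python3 -m inch '[0.3,3,-0.3,0,0.006,0,0.3,6,-0.3,0,0.006,0,0.3,9,-0.3,0,0.006,0,0.3,12,-0.3,0,0.006,0,0.3,14,-0.3,0,0.006,0,0.3,15.2,-0.3,0,0.006,0,0.3,15.3,-0.3,0,0.006,0,0.3,15.3,-0.3,0,0.006,0]'
python3 -m inch '[0,0,0,0,0,0,0,0,0,0,0,0,0,0,0,0,0,0,0,0,0,0,0,0]' 0.4 25
python3 -m inch '[0,0,0,0,0,0,0,0,0,0,0,0,0,0,0,0,0,0,0,0,0,0,0,0]' 1 25
python3 -m inch '[0,-0.5,0,0,0,0,0,-2,0,0,0,0,0,-4,0,0,0,0,0,-6,0,0,0,0,0,-8,0,0,0,0,0,-10,0,0,0,0,0,-11,0,0,0,0,0,-11,0,0,0,0]' 1 40
python3 - <<'E'
from h import *
st();go([632.8,76.1,115],0.115)
E
```

```text
time_s: 35.65
eef_pos: [503.8, -227.6, 8.1]
ee_rot: [0.528, -0.528, 0.47, -0.47]
force: [1.0, -0.8, 0.2]
grip_width: 0.603
time_s: 35.98
eef_pos: [503.8, -228.6, 8.6]
ee_rot: [0.528, -0.528, 0.47, -0.471]
force: [0.0, 0.1, 0.8]
grip_width: 0.299
time_s: 36.32
eef_pos: [503.8, -228.7, 8.4]
ee_rot: [0.528, -0.528, 0.47, -0.471]
force: [-0.5, 1.0, 5.1]
grip_width: 0.203
time_s: 36.98
eef_pos: [504.2, -229.1, 119.7]
ee_rot: [0.528, -0.528, 0.469, -0.472]
force: [0.4, 1.1, -2.1]
grip_width: 0.204
t 36.98 pos [ 504.2 -229.1  119.7] F [ 0.4  1.1 -2.1] grip 0.204
x [ 0.114 -0.993  0.002] y [ 0.003 -0.002 -1.   ] z [0.993 0.114 0.003]
shift cm [-28.85   0.44  16.26] rotvec [-0.003 -0.     0.002] deg 0.2 dist 331
```

```bash
python3 -m inch '[-1,0,0.6,0,0,0,-3,0,1.7,0,0,0,-5.2,0,2.9,0,0,0,-7.4,0,4.1,0,0,0,-9.6,0,5.3,0,0,0,-11.8,0,6.5,0,0,0,-14,0,7.7,0,0,0,-16.2,0,8.9,0,0,0]'
python3 -m inch '[-2.2,0,1.2,0,0,0,-4.4,0,2.4,0,0,0,-6.6,0,3.7,0,0,0,-8.8,0,5,0,0,0,-10.6,0,6.2,0,0,0,-11.8,0,6.9,0,0,0,-12.5,0,7.2,0,0,0,-12.5,0,7.2,0,0,0]'
python3 -m inch '[0,0,0,0,0,0,0,0,0,0,0,0]'
python3 - <<'E'
from h import *
st();go([632.8,74.5,12],0.115);cv2.imwrite('pics/w23.png',ctrl.capture('wrist')[:,:,::-1])
E
```

```text
time_s: 37.65
eef_pos: [573.0, -55.1, 115.9]
ee_rot: [-0.527, 0.528, -0.472, 0.469]
force: [0.3, -0.0, -1.0]
grip_width: 0.196
time_s: 38.32
eef_pos: [630.2, 76.4, 116.7]
ee_rot: [-0.528, 0.528, -0.471, 0.47]
force: [-0.2, 0.0, -1.2]
grip_width: 0.201
time_s: 38.48
eef_pos: [630.3, 74.1, 117.6]
ee_rot: [-0.527, 0.528, -0.471, 0.471]
force: [-0.1, -0.1, -1.1]
grip_width: 0.198
t 38.48 pos [630.3  74.1 117.6] F [-0.1 -0.1 -1.1] grip 0.198
x [ 0.113 -0.994  0.   ] y [-0.001 -0.    -1.   ] z [ 0.994  0.113 -0.001]
shift cm [-1.000e-02  1.056e+01  2.600e-01] rotvec [ 0.001 -0.001  0.   ] deg 0.1 dist 106
```

View pics/w23.png

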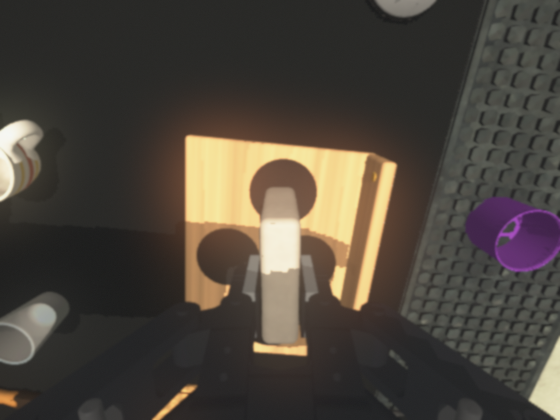

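```bash
python3 -m inch '[0,2,0.2,0,0,0,0,5,0.3,0,0,0,0,7.5,0.3,0,0,0,0,9,0.3,0,0,0,0,9.9,0.3,0,0,0,0,10.3,0.3,0,0,0,0,10.5,0.3,0,0,0,0,10.5,0.3,0,0,0]'
python3 -m inch '[0,0.1,0,0,0,0,0,0.1,0,0,0,0]'
```

```text
time_s: 39.2
eef_pos: [634.0, 74.8, 14.5]
ee_rot: [0.528, -0.527, 0.47, -0.471]
force: [-2.6, -0.8, 3.1]
grip_width: 0.201
time_s: 39.37
eef_pos: [634.2, 74.8, 14.5]
ee_rot: [0.528, -0.527, 0.47, -0.471]
force: [-5.3, -1.0, 11.5]
grip_width: 0.207
```

Contact at 14.5 mm is right: it was regripped about 5 mm higher up. Releasing.

```bash
python3 -m inch '[0,-0.1,0,0,0,0,0,-0.1,0,0,0,0,0,-0.1,0,0,0,0,0,-0.1,0,0,0,0]' 0.35
python3 -m inch '[0,-1.5,0,0,0,0,0,-4,0,0,0,0,0,-8,0,0,0,0,0,-12,0,0,0,0,0,-15,0,0,0,0,0,-15,0,0,0,0]'
python3 - <<'E'
from h import *
st();cv2.imwrite('pics/w24.png',ctrl.capture('wrist')[:,:,::-1]);go([500,-306.3,190],np.pi/2)
E
```

```text
time_s: 39.7
eef_pos: [633.8, 75.3, 13.0]
ee_rot: [0.528, -0.528, 0.47, -0.471]
force: [-1.2, 0.2, 0.8]
grip_width: 0.328
time_s: 40.2
eef_pos: [636.3, 75.3, 170.2]
ee_rot: [0.53, -0.525, 0.467, -0.474]
force: [0.0, -0.1, 1.3]
grip_width: 0.322
t 40.2 pos [636.3  75.3 170.2] F [ 0.  -0.1  1.3] grip 0.322
x [ 0.114 -0.993  0.002] y [ 0.012 -0.001 -1.   ] z [0.993 0.114 0.012]
shift cm [ 36.37  -2.43 -17.77] rotvec [-0.005 -1.456  0.006] deg 83.4 dist 406
```

View pics/w24.png

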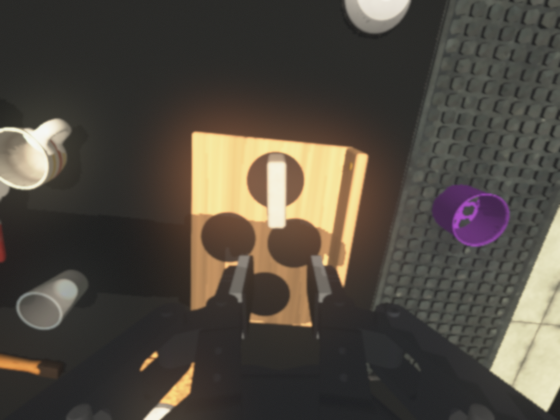

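The timer stands on its pad (277,190). Next, the tamper.

```bash
python3 -m inch '[2,-1,-1,0,-0.12,0,5,-2,-2.5,0,-0.24,0,8.5,-2,-4.2,0,-0.36,0,12,-2,-5.9,0,-0.48,0,15.5,-2,-7.6,0,-0.6,0,19,-2,-9.3,0,-0.72,0,22.5,-2,-11,0,-0.84,0,26,-2,-12.7,0,-0.96,0]' -0.2 40
python3 - <<'E'
from h import *
st();go([499.7,-306.3,170],np.pi/2)
E
```

```text
time_s: 40.92
eef_pos: [537.2, -195.5, 181.6]
ee_rot: [0.685, -0.684, 0.178, -0.177]
force: [0.5, -0.0, -1.1]
grip_width: 0.598
t 40.92 pos [ 537.2 -195.5  181.6] F [ 0.5 -0.  -1.1] grip 0.598
x [ 0.874 -0.487 -0.002] y [-0.002  0.001 -1.   ] z [0.487 0.874 0.   ]
shift cm [  2.13   1.15 -11.5 ] rotvec [-0.001 -0.508 -0.002] deg 29.1 dist 118
```

```bash
python3 -m inch '[0.6,0,-3,0,-0.12,0,1.2,0,-6,0,-0.24,0,1.7,0,-9,0,-0.36,0,2.1,1,-11.5,0,-0.48,0,2.1,1,-11.5,0,-0.508,0,2.1,1,-11.5,0,-0.508,0,2.1,1,-11.5,0,-0.508,0]'
python3 - <<'E'
from h import *
st();go([499.7,-306.3,29],np.pi/2);cv2.imwrite('pics/w25.png',ctrl.capture('wrist')[:,:,::-1])
E
```

```text
time_s: 41.5
eef_pos: [500.0, -304.2, 171.9]
ee_rot: [0.708, -0.707, 0.003, -0.002]
force: [-0.7, -0.1, -0.3]
grip_width: 0.597
t 41.5 pos [ 500.  -304.2  171.9] F [-0.7 -0.1 -0.3] grip 0.597
x [ 1.    -0.008 -0.001] y [-0.001  0.001 -1.   ] z [0.008 1.    0.001]
shift cm [-1.000e-02  1.429e+01 -2.200e-01] rotvec [-0.001 -0.008 -0.001] deg 0.5 dist 143
```

View pics/w25.png

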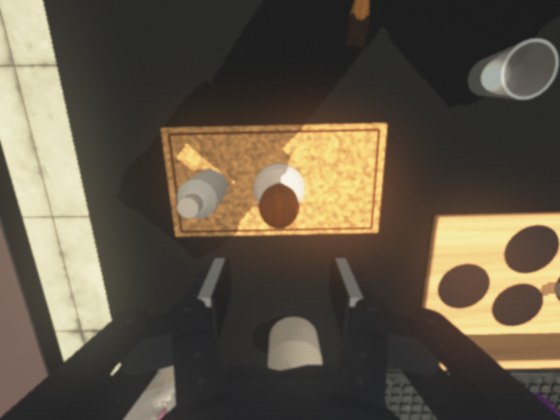

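```bash
python3 -m inch '[0,2,-0.2,0,-0.008,0,0,5,-0.2,0,-0.008,0,0,8,-0.2,0,-0.008,0,0,11,-0.2,0,-0.008,0,0,13.5,-0.2,0,-0.008,0,0,14.4,-0.2,0,-0.008,0,0,14.4,-0.2,0,-0.008,0,0,14.4,-0.2,0,-0.008,0]'
python3 -m inch '[0,0,0,0,0,0,0,0,0,0,0,0,0,0,0,0,0,0,0,0,0,0,0,0,0,0,0,0,0,0]' 1 40
python3 -m inch '[0,0,0,0,0,0,0,0,0,0,0,0,0,-0.3,0,0,0,0,0,-1,0,0,0,0,0,-2.5,0,0,0,0,0,-4,0,0,0,0,0,-5.5,0,0,0,0,0,-7,0,0,0,0]' 1 100
python3 -m inch '[0,-1.2,0,0,0,0,0,-2,0,0,0,0,0,-2,0,0,0,0]'
python3 - <<'E'
from h import *
st();go([630.3,-72.8,125],np.pi/2)
E
```

```text
time_s: 42.22
eef_pos: [500.8, -306.6, 29.9]
ee_rot: [-0.707, 0.707, 0.001, -0.0]
force: [0.6, -0.4, 0.8]
grip_width: 0.597
time_s: 42.63
eef_pos: [501.2, -306.8, 30.9]
ee_rot: [-0.707, 0.708, 0.002, 0.0]
force: [0.4, 5.1, 6.2]
grip_width: 0.414
time_s: 43.3
eef_pos: [499.9, -306.5, 99.8]
ee_rot: [0.707, -0.707, -0.0, 0.001]
force: [-0.2, -0.3, -6.0]
grip_width: 0.396
time_s: 43.55
eef_pos: [500.6, -307.1, 120.7]
ee_rot: [-0.706, 0.708, 0.001, 0.0]
force: [-0.1, -0.2, -6.6]
grip_width: 0.397
t 43.55 pos [ 500.6 -307.1  120.7] F [-0.1 -0.2 -6.6] grip 0.397
x [1.    0.002 0.002] y [ 0.002 -0.002 -1.   ] z [-0.002  1.    -0.002]
shift cm [13.01 -0.45 23.41] rotvec [0.002 0.002 0.002] deg 0.2 dist 268
```

```bash
python3 -m inch '[0.6,0,1,0,0,0,1.8,-0.3,3,0,0,0,3,-0.4,5.3,0,0,0,4.3,-0.4,7.6,0,0,0,5.6,-0.4,9.9,0,0,0,6.9,-0.4,12.2,0,0,0,8.2,-0.4,14.5,0,0,0,9.5,-0.4,16.8,0,0,0]'
python3 -m inch '[1.2,0,2,0,0,0,2.2,0,4,0,0,0,3.2,0,5.6,0,0,0,3.6,0,6.3,0,0,0,3.6,0,6.6,0,0,0,3.6,0,6.6,0,0,0,3.6,0,6.6,0,0,0]'
python3 - <<'E'
from h import *
st();go([631.5,-72.8,39],np.pi/2);cv2.imwrite('pics/w26.png',ctrl.capture('wrist')[:,:,::-1])
E
```

```text
time_s: 44.22
eef_pos: [595.0, -136.3, 121.6]
ee_rot: [0.707, -0.707, -0.0, 0.001]
force: [-0.6, -0.3, -5.5]
grip_width: 0.397
time_s: 44.8
eef_pos: [630.2, -73.0, 122.4]
ee_rot: [-0.707, 0.707, 0.0, -0.001]
force: [0.2, 0.1, -4.7]
grip_width: 0.397
t 44.8 pos [630.2 -73.  122.4] F [ 0.2  0.1 -4.7] grip 0.397
x [ 1.     0.001 -0.001] y [-0.001 -0.    -1.   ] z [-0.001  1.    -0.   ]
shift cm [0.14 8.34 0.02] rotvec [ 0.     0.001 -0.001] deg 0.1 dist 83
```

View pics/w26.png

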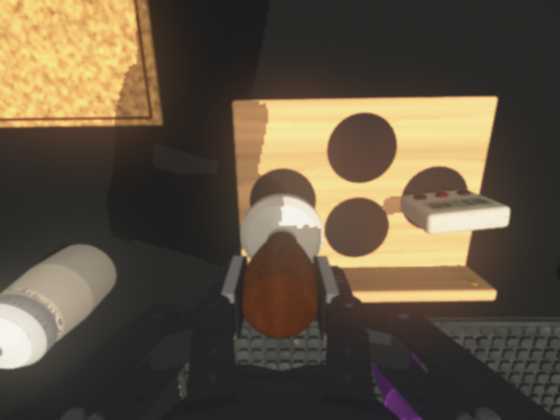

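```bash
python3 -m inch '[0,2,0,0,0,0,0.1,4,0,0,0,0,0.1,6,0,0,0,0,0.1,7.3,0,0,0,0,0.1,8,0,0,0,0,0.1,8.3,0,0,0,0,0.1,8.3,0,0,0,0]'
python3 -m inch '[0,0.1,0,0,0,0,0,0.2,0,0,0,0,0,0.2,0,0,0,0]'
```

```text
time_s: 45.43
eef_pos: [631.6, -72.9, 39.8]
ee_rot: [-0.707, 0.707, 0.0, -0.0]
force: [-0.2, -0.3, -5.2]
grip_width: 0.399
time_s: 45.68
eef_pos: [632.0, -72.5, 38.4]
ee_rot: [-0.707, 0.707, 0.001, -0.0]
force: [0.3, 0.6, -5.6]
grip_width: 0.395
```

```bash
python3 -m inch '[0,0.1,0,0,0,0,0,0.2,0,0,0,0,0,0.2,0,0,0,0]'
python3 -m inch '[0,0.1,0,0,0,0,0,0.1,0,0,0,0]'
```

```text
time_s: 45.93
eef_pos: [632.5, -72.4, 37.3]
ee_rot: [-0.707, 0.707, 0.002, 0.0]
force: [-1.7, 1.3, 5.5]
grip_width: 0.392
time_s: 46.1
eef_pos: [632.8, -72.3, 37.3]
ee_rot: [-0.707, 0.707, 0.002, 0.0]
force: [-3.1, 1.9, 12.1]
grip_width: 0.399
```

Contact. Release, then the bottle.

```bash
python3 -m inch '[0,-0.2,0,0,0,0,0,-0.2,0,0,0,0,0,-0.2,0,0,0,0,0,-0.2,0,0,0,0]' -0.2 40
python3 -m inch '[0,-1.5,0,0,0,0,0,-4,0,0,0,0,0,-8,0,0,0,0,0,-12,0,0,0,0,0,-13,0,0,0,0,0,-13,0,0,0,0]'
python3 - <<'E'
from h import *
st();cv2.imwrite('pics/w27.png',ctrl.capture('wrist')[:,:,::-1]);go([499.5,-388,150],np.pi/2)
E
```

```text
time_s: 46.43
eef_pos: [631.8, -72.4, 36.8]
ee_rot: [-0.707, 0.707, 0.001, -0.001]
force: [-0.3, -0.5, -0.2]
grip_width: 0.599
time_s: 46.93
eef_pos: [633.3, -72.8, 170.7]
ee_rot: [-0.706, 0.708, 0.003, 0.002]
force: [-0.3, 0.9, -0.8]
grip_width: 0.602
t 46.93 pos [633.3 -72.8 170.7] F [-0.3  0.9 -0.8] grip 0.602
x [1.    0.002 0.007] y [ 0.007 -0.002 -1.   ] z [-0.002  1.    -0.002]
shift cm [-13.33   1.77 -31.53] rotvec [0.001 0.002 0.002] deg 0.2 dist 343
```

View pics/w27.png

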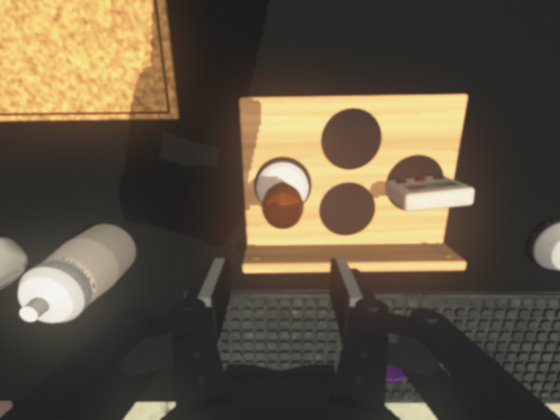

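The tamper is back on its pad at (282,188). Moving to the bottle.

```bash
python3 -m inch '[-0.8,0,-2,0,0,0,-2,0,-5,0,0,0,-3.5,0,-8.5,0,0,0,-5,0,-12,0,0,0,-6.5,0,-15.5,0,0,0,-8,0,-19,0,0,0,-9.5,0.5,-22.5,0,0,0,-11,1,-26,0,0,0]'
python3 -m inch '[-1.2,0,-3,0,0,0,-2.2,0.5,-5.4,0,0,0,-2.3,0.7,-5.5,0,0,0,-2.3,0.7,-5.5,0,0,0,-2.3,0.7,-5.5,0,0,0]' -0.3
python3 - <<'E'
from h import *
st();cv2.imwrite('pics/w28.png',ctrl.capture('wrist')[:,:,::-1]);go([499.5,-388,22],np.pi/2)
E
```

```text
time_s: 47.65
eef_pos: [520.7, -333.7, 154.7]
ee_rot: [0.708, -0.706, 0.0, 0.001]
force: [0.9, -0.3, 1.0]
grip_width: 0.601
time_s: 48.07
eef_pos: [499.2, -386.6, 148.4]
ee_rot: [0.708, -0.706, -0.0, 0.001]
force: [0.4, 1.2, 0.3]
grip_width: 0.654
t 48.07 pos [ 499.2 -386.6  148.4] F [0.4 1.2 0.3] grip 0.654
x [ 1.     0.002 -0.002] y [-0.002  0.002 -1.   ] z [-0.002  1.     0.002]
shift cm [ 0.   12.7  -0.18] rotvec [-0.001  0.003 -0.001] deg 0.2 dist 127
```

View pics/w28.png

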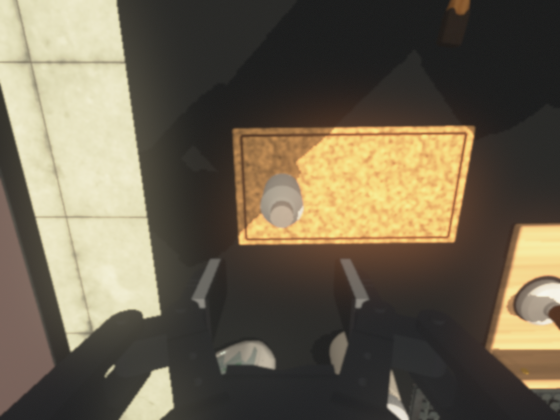

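```bash
python3 -m inch '[0,2,-0.1,0,0,0,0,5,-0.1,0,0,0,0,8,-0.1,0,0,0,0,10.5,-0.1,0,0,0,0,12.2,-0.1,0,0,0,0,12.8,-0.1,0,0,0,0,12.8,-0.1,0,0,0,0,12.8,-0.1,0,0,0]'
python3 -m inch '[0,0,0,0,0,0,0,0,0,0,0,0,0,0,0,0,0,0,0,0,0,0,0,0,0,0,0,0,0,0]' 1 30
python3 -m inch '[0,-0.5,0,0,0,0,0,-2,0,0,0,0,0,-4,0,0,0,0,0,-6,0,0,0,0,0,-8,0,0,0,0,0,-10,0,0,0,0,0,-10,0,0,0,0]' 1 40
python3 - <<'E'
from h import *
st();go([581.5,-1.1,120],np.pi/2)
E
```

```text
time_s: 48.78
eef_pos: [500.1, -388.4, 22.8]
ee_rot: [-0.707, 0.707, 0.001, -0.001]
force: [-0.5, -0.6, -0.1]
grip_width: 0.652
time_s: 49.2
eef_pos: [500.0, -389.1, 23.6]
ee_rot: [-0.706, 0.708, 0.001, 0.0]
force: [0.5, 1.7, 8.1]
grip_width: 0.43
time_s: 49.78
eef_pos: [500.5, -390.0, 126.4]
ee_rot: [-0.705, 0.709, 0.002, 0.001]
force: [0.4, -0.5, 0.2]
grip_width: 0.423
t 49.78 pos [ 500.5 -390.   126.4] F [ 0.4 -0.5  0.2] grip 0.423
x [1.    0.002 0.005] y [ 0.005 -0.005 -1.   ] z [-0.002  1.    -0.005]
shift cm [ 8.17  0.47 38.87] rotvec [0.005 0.002 0.005] deg 0.4 dist 397
```

```bash
python3 -m inch '[0,0,1,0,0,0,0.3,0,3,0,0,0,0.8,0,6,0,0,0,1.4,0,9,0,0,0,2,0,12,0,0,0,2.6,0,15,0,0,0,3.2,0,18,0,0,0,3.8,0,21,0,0,0]'
python3 -m inch '[0.6,0,3,0,0,0,1.2,0,6,0,0,0,1.8,0,9,0,0,0,2.5,0,12,0,0,0,3.2,0,14.5,0,0,0,4,0,16.5,0,0,0,4.3,0,17.7,0,0,0,4.3,0,17.7,0,0,0]'
python3 -m inch '[0,0,0,0,0,0,0,0,0,0,0,0]'
python3 - <<'E'
from h import *
st();go([582,-1.1,31],np.pi/2)
E
```

```text
time_s: 50.45
eef_pos: [536.0, -175.9, 120.3]
ee_rot: [0.708, -0.707, 0.0, 0.002]
force: [1.0, -0.5, -0.4]
grip_width: 0.425
time_s: 51.12
eef_pos: [579.0, 1.1, 120.6]
ee_rot: [0.707, -0.707, -0.001, 0.002]
force: [-0.2, -0.0, -0.4]
grip_width: 0.417
time_s: 51.28
eef_pos: [579.1, -2.2, 121.3]
ee_rot: [-0.707, 0.707, -0.0, -0.001]
force: [0.6, -0.3, -1.8]
grip_width: 0.421
t 51.28 pos [579.1  -2.2 121.3] F [ 0.6 -0.3 -1.8] grip 0.421
x [ 1.     0.001 -0.001] y [-0.001 -0.    -1.   ] z [-0.001  1.    -0.   ]
shift cm [0.3  9.03 0.11] rotvec [ 0.     0.001 -0.001] deg 0.1 dist 90
```

```bash
python3 -m inch '[0.2,2,0.1,0,0,0,0.3,4.5,0.1,0,0,0,0.3,6.5,0.1,0,0,0,0.3,8,0.1,0,0,0,0.3,8.7,0.1,0,0,0,0.3,9,0.1,0,0,0,0.3,9,0.1,0,0,0]'
python3 -m inch '[0,0.1,0,0,0,0,0,0.2,0,0,0,0,0,0.2,0,0,0,0]'
```

```text
time_s: 51.87
eef_pos: [582.5, -1.1, 31.8]
ee_rot: [-0.707, 0.707, 0.0, -0.0]
force: [0.2, -0.3, -0.5]
grip_width: 0.423
time_s: 52.12
eef_pos: [582.9, -0.5, 30.4]
ee_rot: [-0.707, 0.707, 0.001, -0.0]
force: [0.3, 0.1, -1.4]
grip_width: 0.424
```

```bash
python3 -m inch '[0,0.1,0,0,0,0,0,0.1,0,0,0,0]'
python3 -m inch '[0,0,0,0,0,0,0,0,0,0,0,0,0,0,0,0,0,0,0,0,0,0,0,0]' -0.3
python3 -m inch '[0,-1.5,0,0,0,0,0,-4,0,0,0,0,0,-8,0,0,0,0,0,-12,0,0,0,0,0,-14,0,0,0,0,0,-14,0,0,0,0]'
python3 -m inch '[-2,-2,0,0,0,0,-5,-4,0,0,0,0,-9,-6,0,0,0,0,-11,-7,0,0,0,0,-11,-7,0,0,0,0]'
python3 -m inch '[0,0,0,0,0,0,0,0,0,0,0,0,0,0,0,0,0,0]'
python3 - <<'E'
from h import *
st();c=ctrl.get_calibration('wrist');np.save('w29.npy',c['world_to_cam']);cv2.imwrite('pics/w29.png',ctrl.capture('wrist')[:,:,::-1])
a=cv2.imread('pics/w29.png');a=a[160:310,180:380];cv2.imwrite('pics/w29z.png',cv2.resize(a,(800,600),interpolation=cv2.INTER_CUBIC))
cv2.imwrite('pics/s29.png',ctrl.capture('scene')[:,:,::-1])
E
```

```text
time_s: 52.28
eef_pos: [583.3, -0.4, 29.7]
ee_rot: [-0.707, 0.707, 0.001, 0.0]
force: [0.6, 0.6, 3.2]
grip_width: 0.42
time_s: 52.62
eef_pos: [582.5, -0.4, 28.7]
ee_rot: [0.707, -0.707, -0.001, 0.001]
force: [0.9, 0.0, -0.6]
grip_width: 0.65
time_s: 53.12
eef_pos: [584.6, -0.8, 174.1]
ee_rot: [-0.706, 0.708, 0.004, 0.002]
force: [0.7, -0.4, 0.8]
grip_width: 0.649
time_s: 53.53
eef_pos: [470.5, -0.4, 240.9]
ee_rot: [-0.707, 0.707, 0.002, 0.0]
force: [-0.2, 0.4, -0.4]
grip_width: 0.646
time_s: 53.78
eef_pos: [473.0, -0.6, 237.6]
ee_rot: [0.707, -0.707, 0.0, 0.001]
force: [-0.6, -0.5, 0.2]
grip_width: 0.644
t 53.78 pos [473.   -0.6 237.6] F [-0.6 -0.5  0.2] grip 0.644
x [ 1.     0.002 -0.002] y [-0.002  0.001 -1.   ] z [-0.002  1.     0.001]
```

View pics/w29.png

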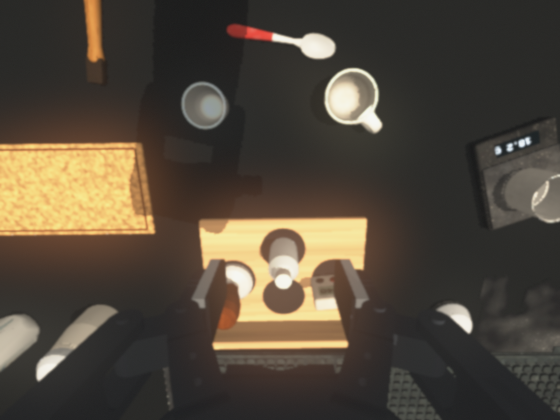

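View pics/s29.png

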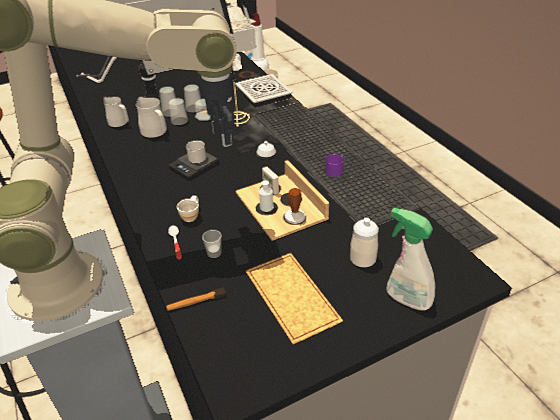

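Everything is standing. I'll compare the board and the scale with the initial scene picture.

```bash
python3 - <<'E'
import cv2,numpy as np
a=cv2.imread('pics/scene0.png');b=cv2.imread('pics/s29.png')
f=lambda x:cv2.resize(x[155:245,230:335],(400,343),interpolation=cv2.INTER_CUBIC)
top=np.hstack([f(a),f(b)])
cv2.imwrite('pics/cmp.png',top)
cv2.imwrite('pics/scl.png',cv2.resize(b[120:190,150:240],(771,600),interpolation=cv2.INTER_CUBIC))
E
```

```text
(no output)
```

View pics/cmp.png

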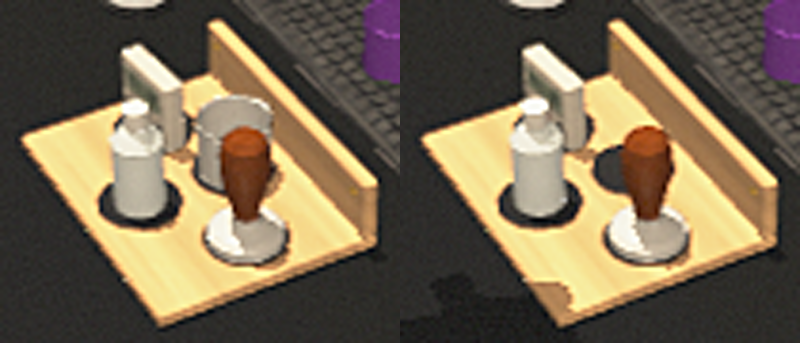

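View pics/scl.png

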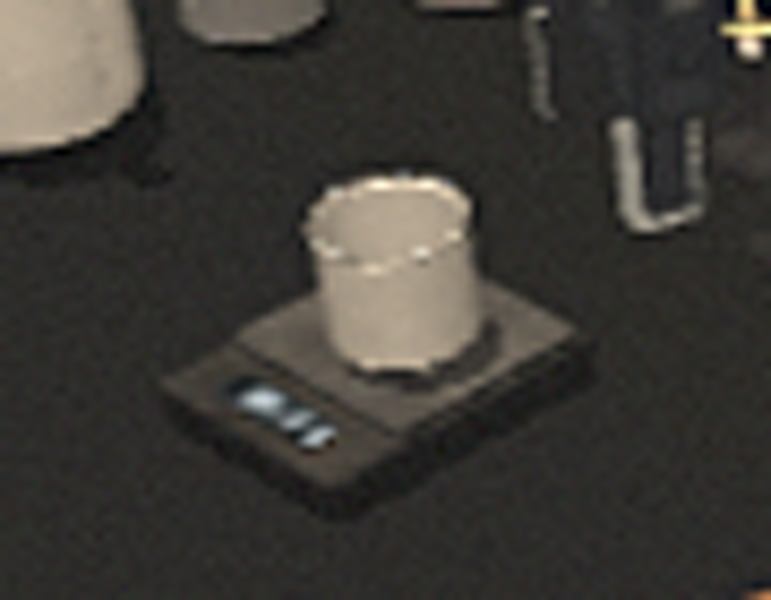

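```bash
python3 - <<'E'
from rig import ctrl
s=ctrl.sense();print(s['time_s'],s['dq'].round(3),s['force'].round(1))
print(ctrl.finish_job())
E
```

```text
53.8833 [ 0.001 -0.006 -0.001 -0.003  0.003 -0.002] [-0.5  0.4 -0.9]
the job is handed in; nothing more can be done
None
```

I handed the job in at about 54 s of the 147 s. By my checks every step was met, but the system gave no verdict.

I moved the bottle, tamper and timer onto the cork mat, then stood the dosing cup on the weighing plate. After that I put the timer, tamper and bottle back on their own pads, released everything and backed the arm off.

**Last checks:**
- **Board:** the before and after scene pictures of the board look the same apart from the missing cup. The three objects are upright, with no shift I could see.
- **Scale:** the cup stands upright within a few mm of the plate's middle. The wrist and top cameras agreed on that middle to about 3 mm.
- **Bystanders:** I never touched the espresso cup, shot glass or sugar jar, or the purple look-alike. They look unmoved in the pictures, though I did not measure them.
- **Arm:** at rest and clear of everything when I handed in.

**What disagreed or went wrong:**
- **Fingertip height:** the fingertips sat about 25–30 mm higher than the reported tool position implied.
- **First bottle grip:** it closed on the shoulder, so I opened and regripped lower.
- **First tamper grip:** it slid off and pressed about 39 N on top of the handle. The tamper stayed upright. A second try was still slightly too high, and the third held.
- **Wrist camera:** it placed objects about 4 mm off along one axis. I allowed for this by returning each object relative to where I had picked it up.

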